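# Back up the shaft for driving out its pin

### The job

The steering shaft in the V-blocks is about to have its cross pin driven out downwards. With your fingertips push the flat bench block along the bench and under the shaft's collar until its large centre hole lies straight below the pin, so that the pin can drop into it, with the block about square to the shaft. Only push it, flat on the bench, never lifted or tipped, and leave the shaft lying as it is in its V-blocks and the other things on the bench where they are.

Things in the scene. Friction and masses are not known exactly. Their poses are not given: they have to be found in the camera images.
- block: the bench block: a plain flat aluminium block, 100 mm along its x axis, 90 mm along its y axis, 34 mm tall, about 0.65 to 0.95 kg, standing loose and flat on the bench between the robot and the shaft. One large 18 mm drift hole goes down through its centre, between two 8 mm holes 28 mm to either side of it along y. Origin: centre of its underside; z up; at the start its x axis points towards the shaft, up to 20 degrees off square to it
- hole (a point): centre of the mouth of the block's large drift hole, at the middle of its top face, 34 mm above the block's underside
- shaft: a steel steering shaft, 20 mm thick and 460 mm long, lying loose and level in the two V-blocks, with a steel coupling collar 40 mm thick and 34 mm long round it. Origin: on the shaft's axis at the middle of the collar (and of the shaft), 57 mm above the bench, so that there are 37 mm between bench and collar; its y axis runs along the shaft, to the robot's left, its x axis level, away from the robot, square to the shaft
- pin (a point): top of the cross pin, a 6 mm brass pin that stands 4 mm proud of the top of the collar, at the middle of the collar's length, straight above the shaft's axis, 81 mm above the bench
- vblocks: the pair of steel V-blocks, bolted down; each 60 mm along x, 40 mm along y, 62 mm tall, centred 150 mm either side of the origin along y, so that 260 mm lie open between them. Origin: on the bench, midway between them, straight below the shaft's axis; its y axis runs along the shaft, its x axis square to it, away from the robot. The collar lies up to 40 mm to either side of the middle
- speedometer: round dash instrument, 100 mm across the chrome rim, 62 mm tall, lying face up beyond the shaft. Origin: centre of its underside
- small_gauge: small round dash instrument, 60 mm across, 45 mm tall, lying face up beyond the shaft. Origin: centre of its underside
- fuel_gauge: flat oblong dash instrument with chrome frame, 66 x 100 mm, 22 mm tall, lying face up beyond the shaft. Origin: centre of its underside
- filler_cap: domed chrome fuel filler cap, 72 mm across, 28 mm tall, on the robot's side of the shaft, right of the bench block. Origin: centre of its underside
- hammer: hammer with wooden handle, 260 mm long, 26 mm tall, lying on the robot's side of the shaft, far right. Origin: under the middle of its length; its x axis points to the head
- punch: steel pin punch, 155 mm long, 10 mm thick, lying on the robot's side of the shaft, left of the bench block. Origin: underside, near its middle; its x axis points to the thin end
- spare_collar: spare steel collar standing on end, 40 mm across, 34 mm tall, on the robot's side of the shaft, right of the bench block. Origin: centre of its underside
- tub: yellow plastic tub of odd parts, 120 x 90 mm, 62 mm tall, on the robot's side of the shaft, far left. Origin: centre of its underside
Mind the look-alikes: they are no part of the job. Leave any green, purple or yellow look-alike of the block alone.

How it is judged:
By the outcome, as a careful person would: the job done as asked, in the order asked, and still so for the second after the job is handed in, with the robot touching nothing.
It also fails if it takes over 59 s, if anything falls off the work surface, if the arm or the gripper's body presses on something with over 40 N, if the wrist force passes 120 N, or if a joint passes its speed limit or range.

### The arm

A 6-joint arm with a two-finger parallel gripper is mounted at the origin on the work surface. World frame = base frame: x ahead of the robot, y to its left, z up, the work surface at z = 0. Lengths are in m, angles in rad, forces in N, time in s.
With the tool pointing down it reaches from about 0.225 to 0.875 m from the base axis. Payload 3.4 kg.
Tool frame: the origin (TCP) lies at the very end of the fingers, on their centre line; the grasp point (between the pads) lies manip.pinch_z behind it (manip.pinch_z is the distance from the TCP to the grasp point, in m); z points along the fingers, y is the direction in which the jaws open and shut (so a half turn about z gives the same grasp; the last joint's range is limited). The gripper opens to 85 mm and grips with 20 to 120 N. Pads are 22 mm wide; open, the fingers measure 114 mm over their backs; the gripper's body (76 mm by 85 mm) begins 54 mm behind the grasp point. The pads swing forward as they close: fully open they stand 13 mm farther back than shut.
Start: joints at [-1.249, 0.276, 1.505, -0, 1.361, -0.121], TCP at [0.246, -0.52, 0.21] pointing down, gripper open.
Joint ranges: [-2.89, 2.89], [-0.75, 2.08], [0.22, 2.7], [-1.18, 4.32], [0.11, 2.71], [-2.7, 2.7]. Speed limits (rad/s): [2.57, 2.57, 3.14, 3.14, 3.14, 3.14].

### API

Orientations are given as a unit quaternion [w, x, y, z].
In Python, from rig import manip, imaging, workorder gives the robot as it stands.
- The arm moves only by the tool apply_moves, never from a script. Its argument "moves" is one flat list of numbers, 7 for each row, row after row: the finger opening in m, from 0 to 0.0854, then the shift along the tool's x, y, z in m, then the turn, a rotation vector about the tool's x, y, z in rad. In form: [jaw, tx, ty, tz, rx, ry, rz, jaw, tx, ty, tz, rx, ry, rz, ...]. A call has exactly 8 rows; each row shifts and turns the pose as measured when the row begins, along the tool's axes as they then stand; what a row does not reach is not made up. A row lasts 1/12 s, in which the tool goes at most 41.7 mm and 7.16 degrees, less where a joint would pass 70% of its speed; a pose out of reach is approached as far as the arm can. A call with a gripper value outside its range is refused whole. The fingers move at their own pace and stop on an object; "newtons" is the grip in N (left out, the last holds). Time passes only in rows, so rows that do not move let the fingers close, or fill a call up. It gives the time, the measured TCP pose, the force and the opening at its end, in the units of the state.
- manip.get_state(): the state, without advancing time (a new reading comes with each control period).
- imaging.get_image(name): name is "scene" or "side" or "wrist"; returns a dict with "image" (400x640x3 uint8, red, green, blue), "range_z" (400x640 float32, m along the optical axis (not along the pixel's ray), 0 where there is no reading), "fx", "fy", "cx", "cy" (pixels), "k1" (the pictures are not rectified: a ray, as slopes to the right and down, at radius r is drawn at 1 + k1 r^2 times it, then the intrinsics apply), "R" (3x3) and "t" (3): a world point X has camera coordinates R X + t. Camera axes: x right, y down, z forward; pixel columns grow to the right and rows downward; lengths in m; the calibration is good to about 2 mm. A picture is of the moment at which its call begins.
- workorder.sign_off(): hands the job in, once; it reports no verdict.
The state is a dict: "clock": time; "qpos": joint angles; "qd": joint speeds; "effort": joint torques, N m; "position": TCP position; "ee_rot": TCP orientation; "contact_force": force on the tool from outside, world axes, zero at the start; "moment": the same for the moment, N m; "width": finger opening in m.
Only numpy, scipy, OpenCV 4.12 (cv2) and the standard library are available. Lean on these libraries where they do the work, as an engineer would, in place of code of your own. Each camera call takes 0.05 s, during which the arm holds its last target.

## Working session

There is one attempt and no reset: what is moved stays moved. The work goes in short steps, Python scripts to look and compute and a tool call to move; the robot and the scene stay as the last step left them, time stands still between calls to the robot, and variables do not carry over. Pictures are saved under pics/ and viewed, and the job is handed in when it is done.

Besides the shell and the picture viewer there is one more tool, called after "Request:" in YAML: its name, and indented under it one key for each argument. apply_moves: Moves the arm, as the interface text tells. Its arguments: {"type":"object","properties":{"moves":{"type":"array"},"newtons":{"type":"number"}},"required":["moves"]}

```bash
mkdir -p pics; ls; python3 - <<'E'
from rig import manip, imaging
import cv2,pickle
print(manip.get_state(), manip.pinch_z)
for n in ("scene","side"):
    d=imaging.get_image(n); pickle.dump(d,open(f"{n}0.pkl","wb"))
    cv2.imwrite(f"pics/{n}0.png",d["image"][:,:,::-1])
    print(n,d["fx"],d["cx"],d["cy"],d["k1"],d["R"],d["t"])
E
```

```text
pics
{'clock': 0.0, 'qpos': array([-1.24900161e+00,  2.76580445e-01,  1.50614829e+00,  3.21065281e-06,
        1.36069851e+00, -1.21001805e-01]), 'qd': array([-0.00266928, -0.00052526,  0.00068252, -0.00062568,  0.00131734,
       -0.00043825]), 'effort': array([ 6.97760534e-04, -4.16773224e+01, -2.45808131e+01, -2.62983713e-04,
        1.10640991e-02, -1.09728706e-06]), 'position': array([ 0.24618095, -0.51899733,  0.20924201]), 'ee_rot': array([-9.12831938e-04,  9.75591017e-01,  2.19593546e-01, -9.03765838e-05]), 'contact_force': array([ 0.3917653 , -0.24674779, -0.52144128]), 'moment': array([0.06679745, 0.01262124, 0.01318949]), 'width': 0.08537643867461256} 0.0187
scene 450.3466063611457 321.1324060004753 202.76971674204694 0.03609701159704607 [[ 0.87682447  0.48045523 -0.01848316]
 [ 0.27574627 -0.5339812  -0.79926721]
 [-0.39388177  0.69572038 -0.60069152]] [-0.50249249 -0.09282688  1.61141962]
side 424.1264032000026 317.7068978795541 211.0573276268802 -0.010837284846313747 [[-0.96892885 -0.24669775  0.01780735]
 [-0.14717146  0.51717004 -0.84313446]
 [ 0.19878994 -0.81955803 -0.53740784]] [0.51397024 0.16826703 1.31378048]
```

View pics/scene0.png

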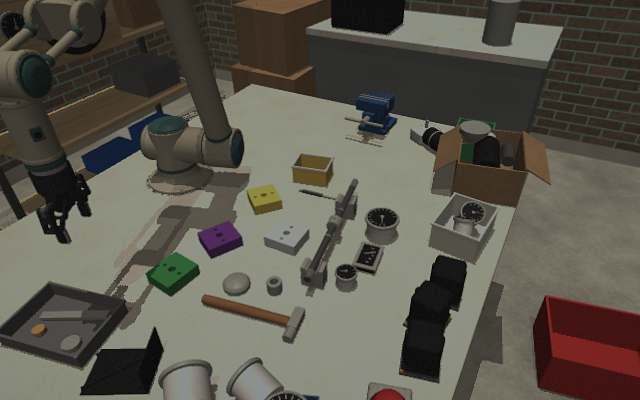

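View pics/side0.png

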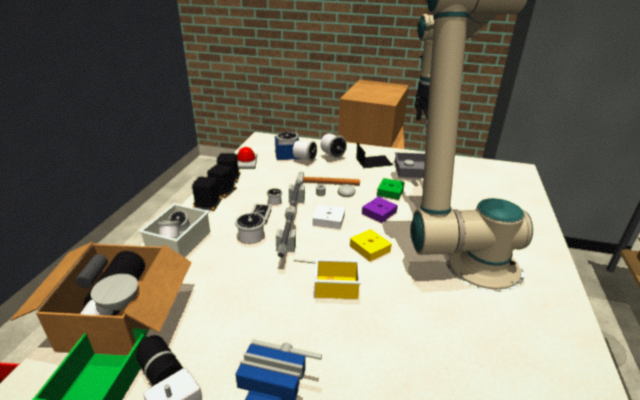

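The scene picture shows four blocks: green (173,272), purple (220,238), yellow (264,199) and plain aluminium (287,236). The aluminium one fits, because it is uncoloured and lies just before the shaft. I'll confirm it in a crop.

```bash
cat > h.py <<'E'
import numpy as np,pickle,cv2
def K(d): return np.array([[d["fx"],0,d["cx"]],[0,d["fy"],d["cy"]],[0,0,1.]])
def proj(d,X):
    c=np.atleast_2d(X)@np.array(d["R"]).T+d["t"]
    r,_=cv2.projectPoints(c.reshape(-1,1,3),np.zeros(3),np.zeros(3),K(d),np.array([d["k1"],0,0,0.]))
    return r.reshape(-1,2)
def ray(d,uv):
    p=cv2.undistortPoints(np.array(uv,float).reshape(-1,1,2),K(d),np.array([d["k1"],0,0,0.])).reshape(-1,2)
    R=np.array(d["R"]); return -R.T@d["t"], np.c_[p,np.ones(len(p))]@R
def onz(d,uv,z):
    o,v=ray(d,uv); z=np.broadcast_to(z,len(v)); return o+v*((z-o[2])/v[:,2])[:,None]
def crop(d,x0,y0,w,h,s,name):
    im=d["image"][y0:y0+h,x0:x0+w,::-1]
    cv2.imwrite(name,cv2.resize(im,None,fx=s,fy=s,interpolation=cv2.INTER_CUBIC))
E
python3 - <<'E'
from h import *
d=pickle.load(open("scene0.pkl","rb")); crop(d,255,170,110,125,4.8 if 0 else 4,"pics/s0c.png")
crop(d,255,205,60,55,10,"pics/s0b.png")
crop(d,295,175,70,60,10,"pics/s0s.png")
d=pickle.load(open("side0.pkl","rb")); crop(d,265,165,90,95,6,"pics/d0c.png")
E
```

```text
(no output)
```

View pics/s0c.png

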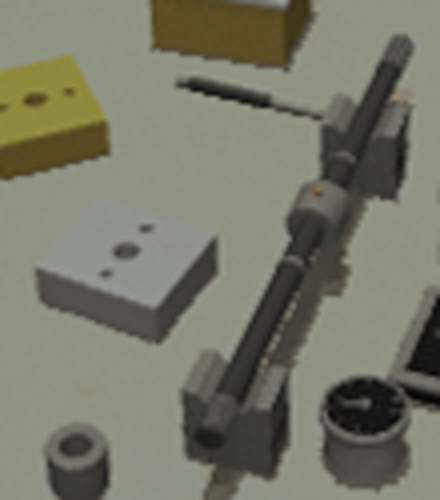

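View pics/s0b.png

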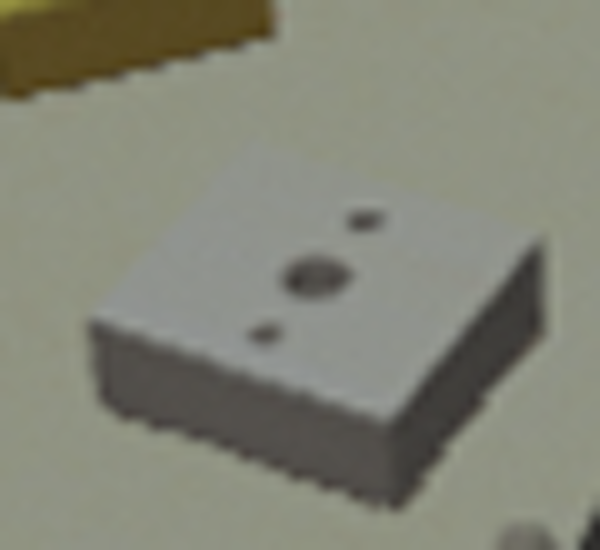

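View pics/d0c.png

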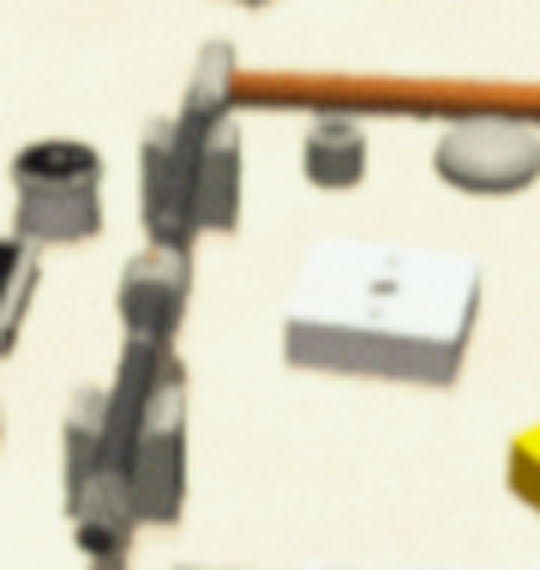

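```bash
python3 - <<'E'
from h import *
s=pickle.load(open("scene0.pkl","rb"));e=pickle.load(open("side0.pkl","rb"))
f=lambda p,x,y,k:(np.array(p,float)+.5)/k-.5+[x,y]
np.set_printoptions(precision=4,suppress=True)
for nm,d,b,c,pin in (("scene",s,f([(316,277),(365,220),(264,333)],255,205,10),f([(92,320),(392,420),(542,240),(250,143)],255,205,10),f([(319,190)],255,170,4)),
 ("side",e,f([(384,286),(376,314),(393,261)],265,165,6),f([(310,238),(480,260),(462,335),(285,318)],265,165,6),f([(152,252)],265,165,6))):
    B=onz(d,b,.034);C=onz(d,c,.034);P=onz(d,pin,.081)
    print(nm,"holes",B[:,:2].tolist(),"yaw deg",np.degrees(np.arctan2(-(B[1]-B[2])[0],(B[1]-B[2])[1])))
    print("corners",C[:,:2].round(4).tolist(),"mean",C[:,:2].mean(0)); 
    for i in range(4): v=C[(i+1)%4]-C[i]; print("  edge",np.linalg.norm(v),np.degrees(np.arctan2(v[1],v[0])))
    print("pin",P)
# shaft line from depth cloud in scene
for nm,d in(("scene",s),("side",e)):
    h,w=d["range_z"].shape; vv,uu=np.mgrid[:h,:w]; m=d["range_z"]>0
    uv=np.c_[uu[m],vv[m]]; o,v=ray(d,uv); X=o+v*d["range_z"][m][:,None]
    P=X[(X[:,2]>.03)&(X[:,2]<.12)&(X[:,0]>.4)&(X[:,0]<.75)&(abs(X[:,1])<.35)]
    np.save(nm+"_pc.npy",X.astype(np.float32))
    T=X[(X[:,2]>.063)&(X[:,2]<.072)&(X[:,0]>.45)&(X[:,0]<.75)&(abs(X[:,1])<.4)]
    print(nm,len(P),len(T),T.min(0),T.max(0)); 
    if len(T)>20:
        l=cv2.fitLine(T[:,:2].astype(np.float32),cv2.DIST_HUBER,0,.01,.01).ravel();print(l,np.degrees(np.arctan2(l[1],l[0])))
E
```

```text
scene holes [[0.5214459338860741, -0.11541736174169792], [0.520509139081572, -0.08697967549548091], [0.521359379780706, -0.14302650444584142]] yaw deg 0.8691208413184679
corners [[0.4745, -0.1611], [0.573, -0.1574], [0.5713, -0.0708], [0.4707, -0.0723]] mean [ 0.5224 -0.1154]
  edge 0.0986022065962385 2.158448751326476
  edge 0.08654962633617286 91.0956715430735
  edge 0.10062288567867773 -179.19236646942267
  edge 0.08890766430276857 -87.59189267408198
pin [[ 0.6402 -0.041   0.081 ]]
side holes [[0.5205305398993058, -0.11369013251438687], [0.5182185622925752, -0.08327952478548606], [0.5215980408415357, -0.14204956444702543]] yaw deg 3.291079258972532
corners [[0.5757, -0.1538], [0.4718, -0.1574], [0.466, -0.0754], [0.5676, -0.0649]] mean [ 0.5203 -0.1129]
  edge 0.10389024000186452 -178.00431198285472
  edge 0.08216445010904258 94.05673914348989
  edge 0.1021141485761204 5.911262442829137
  edge 0.0892228109014889 -84.8114561654513
pin [[ 0.639  -0.0406  0.081 ]]
scene 3335 765 [ 0.4506 -0.2679  0.063 ] [0.7497 0.2745 0.0718]
[ 0.1811 -0.9835  0.625   0.0444] -79.56524
side 2342 362 [ 0.451  -0.2578  0.063 ] [0.7495 0.2796 0.072 ]
[ 0.1788 -0.9839  0.6336 -0.0108] -79.70168
```

View pics/s0s.png

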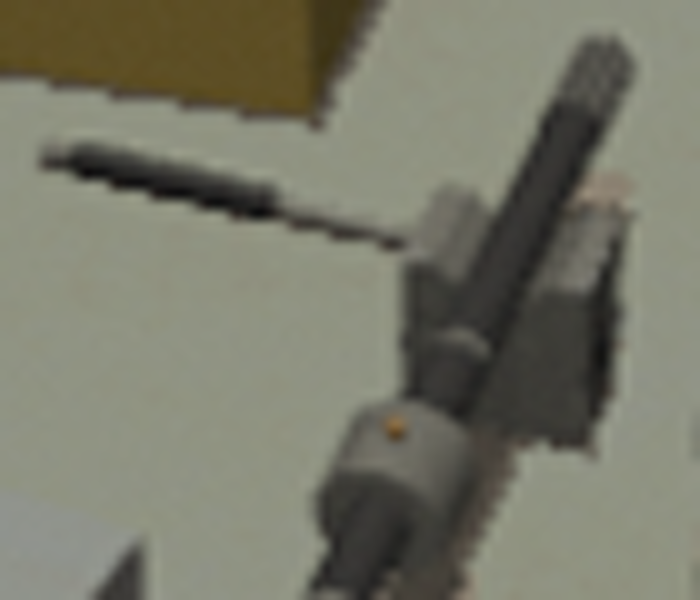

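```bash
python3 - <<'E'
import numpy as np,cv2
for nm in("scene","side"):
    X=np.load(nm+"_pc.npy").astype(float); a=np.radians(-79.6+180); c=np.array([.6396,-.041])
    X=X[(X[:,2]>.061)&(X[:,2]<.07)]
    for it in range(6):
        u=np.array([np.cos(a),np.sin(a)]);n=np.array([u[1],-u[0]])
        q=X[:,:2]-c; s=q@u; t=q@n
        m=(abs(s)<.26)&(abs(t)<(.02 if it<2 else .010))&(abs(s)>.02)
        p=np.polyfit(s[m],t[m],1); a-=np.arctan(p[0]); 
    print(nm,m.sum(),s[m].min(),s[m].max(),"offset",p[1],"ang",np.degrees(a), "hist",np.histogram(s[m],8)[0])
E
```

```text
scene 570 -0.23076327092548626 0.2319468446934192 offset 0.0014263939493887573 ang 100.05254535046889 hist [121  98  88  51  30  66  57  59]
side 323 -0.22482626685310303 0.23523882521193087 offset -0.0012757578588967816 ang 100.12301254262378 hist [28 33 36 16 36 50 54 70]
```

```bash
cat >> h.py <<'E'
def where(tgt=None,yaw=None):
    from rig import manip
    from scipy.spatial.transform import Rotation as Ro
    s=manip.get_state(); w,x,y,z=s["ee_rot"]; M=Ro.from_quat([x,y,z,w])
    m=M.as_matrix(); yw=np.degrees(np.arctan2(m[1,0],m[0,0]))
    print("t",round(s["clock"],2),"pos",s["position"].round(4),"yaw",yw.round(2),"zax",m[:,2].round(4),"F",s["contact_force"].round(1),"w",round(s["width"],4),"q",s["qpos"].round(2))
    if tgt is not None:
        print("tool shift",(m.T@(np.array(tgt)-s["position"])).round(4))
        if yaw is not None:
            a=np.radians(yaw);T=np.array([[np.cos(a),np.sin(a),0],[np.sin(a),-np.cos(a),0],[0,0,-1]])
            print("rotvec",Ro.from_matrix(m.T@T).as_rotvec().round(4))
E
python3 - <<'E'
from h import *
s=pickle.load(open("scene0.pkl","rb"))
print("cap,collar top, punch tail/tip, purple corner, yellow corner",onz(s,[(236,278),(274,281),(300,191),(336,200),(243,236),(283,208)],[.02,.034,.01,.01,.034,.034]).round(3))
where([.518,-.23,.15],94)
E
```

```text
cap,collar top, punch tail/tip, purple corner, yellow corner [[ 0.493 -0.318  0.02 ]
 [ 0.596 -0.292  0.034]
 [ 0.433  0.109  0.01 ]
 [ 0.563  0.119  0.01 ]
 [ 0.42  -0.187  0.034]
 [ 0.451 -0.022  0.034]]
t 0.1 pos [ 0.2462 -0.5191  0.2093] yaw 25.37 zax [-5.0e-04  1.6e-03 -1.0e+00] F [ 0.4 -0.5 -0.7] w 0.0851 q [-1.25  0.28  1.51 -0.    1.36 -0.12]
tool shift [ 0.3694 -0.1446  0.0597]
rotvec [-1.3000e-03 -1.1000e-03 -1.1978e+00]
```

Request:
apply_moves:
  moves: [0.04, 0.028, -0.0225, 0.004, 0, 0, 0, 0.04, 0.028, -0.0225, 0.004, 0, 0, 0, 0.04, 0.028, -0.0225, 0.004, 0, 0, 0, 0.04, 0.028, -0.0225, 0.004, 0, 0, 0, 0.04, 0.028, -0.0225, 0.004, 0, 0, 0, 0.04, 0.028, -0.0225, 0.004, 0, 0, 0, 0.04, 0.028, -0.0225, 0.004, 0, 0, 0, 0.04, 0.028, -0.0225, 0.004, 0, 0, 0]
  newtons: 40

```text
clock: 0.77
position: [0.3725, -0.2579, 0.1718]
ee_rot: [-0.001, 0.977, 0.213, -0.002]
contact_force: [0.8, -0.1, -0.8]
width: 0.0402
```

```bash
python3 -c "
from h import *
where([.44,-.117,.12],2)"
```

```text
t 0.77 pos [ 0.3725 -0.2579  0.1718] yaw 24.59 zax [-3.6e-03  4.0e-04 -1.0e+00] F [ 0.8 -0.1 -0.8] w 0.0402 q [-0.76  0.12  1.81 -0.    1.21  0.38]
tool shift [ 0.1201 -0.1     0.0516]
rotvec [-0.0012  0.0034  0.3943]
```

Request:
apply_moves:
  moves: [0.04, 0.03, -0.025, 0.013, 0, 0, 0, 0.04, 0.03, -0.025, 0.013, 0, 0, 0, 0.04, 0.03, -0.025, 0.013, 0, 0, 0, 0.04, 0.03, -0.025, 0.013, 0, 0, 0, 0.04, 0, 0, 0, 0, 0, 0.1, 0.04, 0, 0, 0, 0, 0, 0.1, 0.04, 0, 0, 0, 0, 0, 0.1, 0.04, 0, 0, 0, 0, 0, 0.1]

```text
clock: 1.43
position: [0.4401, -0.1027, 0.1157]
ee_rot: [-0.003, 1.0, 0.013, -0.004]
contact_force: [0.1, 1.0, -0.0]
width: 0.0404
```

```bash
python3 - <<'E'
from h import *
from rig import imaging
where([.437,-.117,.012],2)
d=imaging.get_image("wrist");pickle.dump(d,open("w1.pkl","wb"));cv2.imwrite("pics/w1.png",d["image"][:,:,::-1])
where([.437,-.117,.012],2)
E
```

```text
t 1.43 pos [ 0.4401 -0.1027  0.1157] yaw 1.45 zax [-0.0073  0.0049 -1.    ] F [ 0.1  1.  -0. ] w 0.0404 q [-0.39  0.17  1.9   0.    1.08  1.16]
tool shift [-0.0027  0.0148  0.1037]
rotvec [-0.0052  0.0071 -0.0096]
t 1.48 pos [ 0.4399 -0.1027  0.1157] yaw 1.24 zax [-0.0075  0.0053 -1.    ] F [ 0.5 -0.2  0.2] w 0.0401 q [-0.39  0.17  1.9   0.    1.08  1.16]
tool shift [-0.0025  0.0148  0.1036]
rotvec [-0.0055  0.0074 -0.0132]
```

View pics/w1.png

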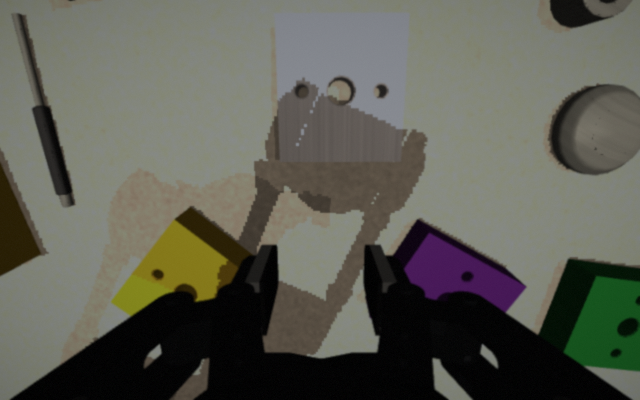

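The wrist picture shows the block ahead of the fingers. The large hole is at (340,91), the small ones at (303,91) and (381,91), and its near edge is about row 160. The fingers clear the yellow and purple blocks.

```bash
python3 - <<'E'
from h import *
d=pickle.load(open("w1.pkl","rb"))
print(onz(d,[(340,91),(303,91),(381,91),(276,13),(408,13),(278,161)],.034).round(4))
print("pin proj",proj(d,[[.6397,-.041,.081]]), "cam",ray(d,[(320,200)])[0])
E
```

```text
[[ 0.5215 -0.1141  0.034 ]
 [ 0.5208 -0.0882  0.034 ]
 [ 0.5222 -0.1428  0.034 ]
 [ 0.5699 -0.0697  0.034 ]
 [ 0.5722 -0.1572  0.034 ]
 [ 0.471  -0.0702  0.034 ]]
pin proj [[ 202.96725275 -170.87732421]] cam [ 0.51107128 -0.10196616  0.27799537]
```

Request:
apply_moves:
  moves: [0.04, -0.003, 0.012, 0.02, -0.005, 0.007, 0, 0.04, 0, 0, 0.02, 0, 0, 0, 0.04, 0, 0, 0.02, 0, 0, 0, 0.04, 0, 0, 0.02, 0, 0, 0, 0.04, 0, 0, 0.012, 0, 0, 0, 0.04, 0, 0, 0.008, 0, 0, 0, 0.04, 0, 0, 0.002, 0, 0, 0, 0.04, 0, 0, 0, 0, 0, 0]

```text
clock: 2.15
position: [0.4381, -0.116, 0.0101]
ee_rot: [0.001, 1.0, 0.018, 0.001]
contact_force: [0.6, 0.2, -0.4]
width: 0.0403
```

```bash
python3 -c "
from h import *
where([.461,-.115,.012],2)"
```

```text
t 2.15 pos [ 0.4381 -0.116   0.0101] yaw 2.09 zax [ 0.0027 -0.0012 -1.    ] F [ 0.6  0.2 -0.4] w 0.0403 q [-0.41  0.31  2.05 -0.    0.78  1.12]
tool shift [ 0.0229 -0.0002 -0.0018]
rotvec [ 0.0013 -0.0027  0.0017]
```

Request:
apply_moves:
  moves: [0.04, 0.012, 0, 0, 0, 0, 0, 0.04, 0.008, 0, 0, 0, 0, 0, 0.04, 0.005, 0, 0, 0, 0, 0, 0.04, 0.006, 0, 0, 0, 0, -0.015, 0.04, 0.006, 0, 0, 0, 0, -0.015, 0.04, 0.006, 0, 0, 0, 0, -0.015, 0.04, 0.006, 0, 0, 0, 0, -0.015, 0.04, 0.006, 0, 0, 0, 0, -0.015]

```text
clock: 2.82
position: [0.502, -0.1138, 0.0141]
ee_rot: [0.002, 0.998, 0.06, 0.005]
contact_force: [-0.7, 0.3, -0.2]
width: 0.0398
```

```bash
python3 - <<'E'
from h import *
from rig import imaging
d=imaging.get_image("wrist");pickle.dump(d,open("w2.pkl","wb"));cv2.imwrite("pics/w2.png",d["image"][:,:,::-1])
where([.52,-.105,.010],10.1)
E
```

```text
t 2.87 pos [ 0.5039 -0.1142  0.0143] yaw 6.92 zax [ 0.0133 -0.0048 -0.9999] F [ 0.8 -0.2  0.1] w 0.0399 q [-0.36  0.37  1.92  0.    0.84  1.09]
tool shift [ 0.017  -0.0072  0.0045]
rotvec [ 0.0067 -0.0124 -0.0555]
```

View pics/w2.png

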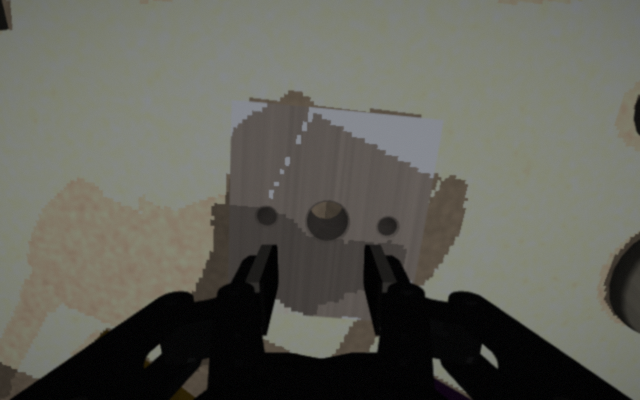

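```bash
python3 - <<'E'
from h import *
d=pickle.load(open("w2.pkl","rb"))
X=onz(d,[(327,220),(267,215),(388,226),(233,101),(443,120)],.034).round(4);print(X)
v=X[1]-X[2];print(np.degrees(np.arctan2(-v[0],v[1])));v=X[3]-X[4];print(np.degrees(np.arctan2(-v[0],v[1])))
E
```

```text
[[ 0.5229 -0.1145  0.034 ]
 [ 0.522  -0.0872  0.034 ]
 [ 0.5233 -0.1426  0.034 ]
 [ 0.5698 -0.0692  0.034 ]
 [ 0.5728 -0.1577  0.034 ]]
1.3442391067902335
1.941486390914379
```

```bash
python3 - <<'E'
from h import *
from rig import imaging
w=pickle.load(open("w2.pkl","rb"));print(proj(w,[[.504,-.114,.014],[.47,-.115,.034],[.504,-.09,.02]]))
for n in("scene","side"):
  d=imaging.get_image(n);pickle.dump(d,open(n+"2.pkl","wb"))
  p=proj(d,[[.504,-.114,.014]])[0];print(n,p)
  crop(d,int(p[0])-40,int(p[1])-45,80,60,8,f"pics/{n}2.png")
where()
E
```

```text
[[320.74702606 241.69744897]
 [314.80415046 320.1239106 ]
 [273.97432004 240.9492227 ]]
scene [281.82772868 235.35260083]
side [332.977282   217.65472064]
t 2.97 pos [ 0.5016 -0.1139  0.0139] yaw 6.83 zax [ 0.0104 -0.0041 -0.9999] F [ 0.4  0.  -0.6] w 0.0399 q [-0.36  0.37  1.92 -0.    0.84  1.09]
```

View pics/scene2.png

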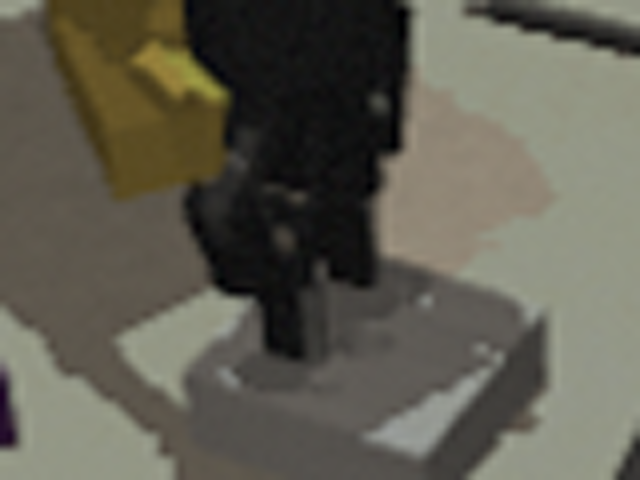

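View pics/side2.png

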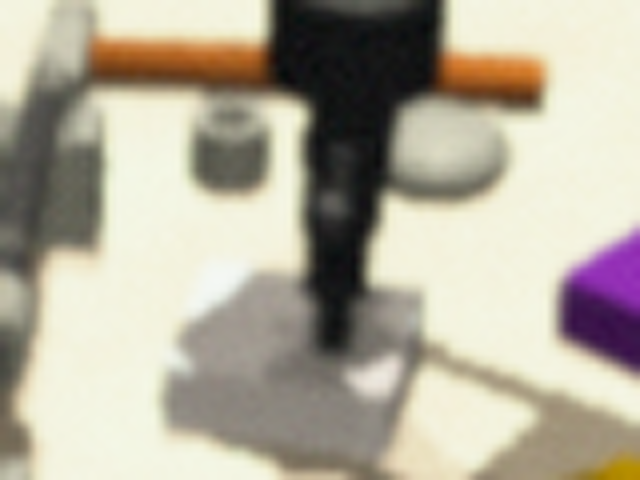

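```bash
python3 - <<'E'
from h import *
s=pickle.load(open("scene2.pkl","rb"));e=pickle.load(open("side2.pkl","rb"));w=pickle.load(open("w2.pkl","rb"))
def tri(a,b):
    o1,v1=a;o2,v2=b;v1=v1[0];v2=v2[0]
    k=np.linalg.lstsq(np.c_[v1,-v2],o2-o1,rcond=None)[0];return o1+k[0]*v1,o2+k[1]*v2
print("+y tip",tri(ray(s,[(286,225)]),ray(e,[(333.6,215.5)])))
print("-y tip",tri(ray(s,[(276.6,234.2)]),ray(e,[(333.6,215.5)])))
# depth clouds above block
for n,d in(("scene",s),("side",e),("wrist",w)):
    m=d["range_z"]>0;vv,uu=np.nonzero(m);o,v=ray(d,np.c_[uu,vv]);X=o+v*d["range_z"][m][:,None]
    q=X[(abs(X[:,0]-.502)<.03)&(abs(X[:,1]+.114)<.05)&(X[:,2]>.0)&(X[:,2]<.1)]
    print(n,len(q),np.histogram(q[:,2],np.arange(0,.105,.005))[0])
E
```

```text
+y tip (array([ 0.50469524, -0.08952391,  0.03574332]), array([ 0.49786041, -0.09225242,  0.03784501]))
-y tip (array([ 0.49337231, -0.12458079,  0.02236704]), array([ 0.50337884, -0.12048533,  0.01913797]))
scene 654 [ 29  19  24  25  30  32 182  94  15  22  18  24  15  21   8  14  18  29
  17  18]
side 354 [ 19  24  17  23  23  31 136  22   9   8   5   9   8   7   0   1   0   5
   5   2]
wrist 31765 [  119   140   186   243   284   317 14647   113   324   437   485   546
   606   524  1054   534  1332  2774  5161  1939]
```

The fingertips are hovering over the block top. Half open they end about 22 mm above the reported TCP, so they passed over and the block hasn't moved. I'll raise, back off, and touch down lower under force watch.

Request:
apply_moves:
  moves: [0.04, 0, 0, -0.012, 0.005, -0.01, 0, 0.04, 0, 0, -0.008, 0, 0, 0, 0.04, -0.016, -0.001, 0, 0, 0, 0, 0.04, -0.016, -0.001, 0, 0, 0, 0, 0.04, -0.016, -0.001, 0, 0, 0, 0, 0.04, -0.016, -0.001, 0, 0, 0, 0, 0.04, -0.004, 0, 0, 0, 0, 0, 0.04, 0, 0, 0, 0, 0, 0]

```text
clock: 3.63
position: [0.428, -0.1171, 0.035]
ee_rot: [-0.0, 0.998, 0.06, -0.002]
contact_force: [0.3, -0.2, -0.4]
width: 0.0399
```

```bash
python3 - <<'E'
from h import *
where([.437,-.117,.0],7)
E
```

```text
t 3.63 pos [ 0.428  -0.1171  0.035 ] yaw 6.85 zax [-3.e-03  3.e-04 -1.e+00] F [ 0.3 -0.2 -0.4] w 0.0399 q [-0.42  0.26  2.03 -0.    0.85  1.03]
tool shift [0.009 0.001 0.035]
rotvec [-0.0007  0.003  -0.0027]
```

Request:
apply_moves:
  moves: [0.04, 0.004, 0, 0.01, 0, 0, 0, 0.04, 0.004, 0, 0.01, 0, 0, 0, 0.04, 0, 0, 0.008, 0, 0, 0, 0.04, 0, 0, 0.004, 0, 0, 0, 0.04, 0, 0, 0.003, 0, 0, 0, 0.04, 0, 0, 0.002, 0, 0, 0, 0.04, 0, 0, 0.002, 0, 0, 0, 0.04, 0, 0, 0, 0, 0, 0]

```text
clock: 4.3
position: [0.4415, -0.117, -0.0078]
ee_rot: [0.001, 0.998, 0.06, 0.001]
contact_force: [0.5, -0.2, 0.1]
width: 0.04
```

```bash
python3 - <<'E'
from h import *
from rig import imaging
for n in("scene","side"):
  d=imaging.get_image(n);pickle.dump(d,open(n+"3.pkl","wb"))
  p=proj(d,[[.437,-.117,.02]])[0];print(n,p)
  crop(d,int(p[0])-40,int(p[1])-45,80,60,8,f"pics/{n}3.png")
where()
E
```

```text
scene [262.23050286 227.60407995]
side [351.89275331 218.64458845]
t 4.4 pos [ 0.4417 -0.1172 -0.0073] yaw 6.82 zax [ 0.0025 -0.0013 -1.    ] F [-0.3 -0.2  0.2] w 0.0397 q [-0.41  0.34  2.06 -0.    0.74  1.04]
```

View pics/scene3.png

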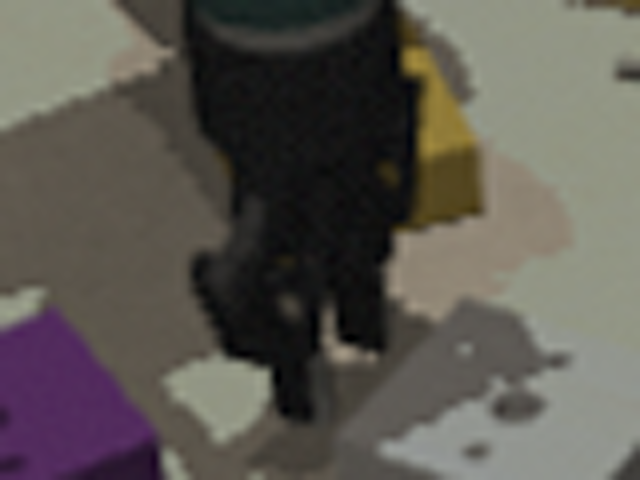

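View pics/side3.png

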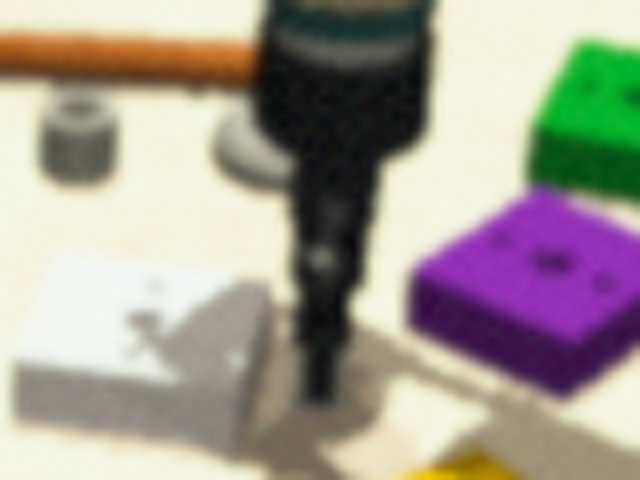

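```bash
python3 - <<'E'
from h import *
s=pickle.load(open("scene3.pkl","rb"));e=pickle.load(open("side3.pkl","rb"))
def tri(a,b):
    o1,v1=a;o2,v2=b;v1=v1[0];v2=v2[0]
    k=np.linalg.lstsq(np.c_[v1,-v2],o2-o1,rcond=None)[0];return o1+k[0]*v1,o2+k[1]*v2
print("+y tip",tri(ray(s,[(267.2,225.7)]),ray(e,[(351,223.2)])))
for z in(.005,.01,.015,.02): print(z,onz(s,[(267.2,225.7),(259.1,234.2)],z)[:,:2].round(4).tolist(),onz(e,[(351,223.2)],z)[:,:2].round(4).tolist())
E
```

```text
+y tip (array([ 0.4395783 , -0.09568874,  0.01259365]), array([ 0.43611387, -0.09707331,  0.01389771]))
0.005 [[0.4338, -0.0884], [0.4347, -0.1325]] [[0.438, -0.1102]]
0.01 [[0.4376, -0.0932], [0.4385, -0.137]] [[0.4369, -0.1028]]
0.015 [[0.4414, -0.098], [0.4423, -0.1416]] [[0.4359, -0.0955]]
0.02 [[0.4452, -0.1028], [0.446, -0.1461]] [[0.4348, -0.0881]]
```

```bash
python3 - <<'E'
from h import *
s=pickle.load(open("scene3.pkl","rb"));e=pickle.load(open("side3.pkl","rb"))
for z in(.06,.07,.08,.09,.1,.11,.12):
  print(z,proj(e,[[.40,-.117,z],[.48,-.117,z],[.40,-.08,z],[.48,-.08,z]]).round(1).tolist())
m=e["range_z"]>0;vv,uu=np.nonzero(m);o,v=ray(e,np.c_[uu,vv]);X=o+v*e["range_z"][m][:,None]
k=(uu>340)&(uu<368)&(vv>182)&(vv<224)&(X[:,2]>.01)&(abs(X[:,1]+.117)<.07)
X=X[k]
for lo in np.arange(.0,.15,.01):
  q=X[(X[:,2]>=lo)&(X[:,2]<lo+.01)]
  if len(q)>2: print(round(lo,3),len(q),np.percentile(q,[2,98],axis=0).round(3).tolist())
E
```

```text
0.06 [[363.2, 210.6], [340.4, 207.2], [361.5, 216.2], [338.2, 212.7]]
0.07 [[363.4, 208.1], [340.5, 204.7], [361.7, 213.7], [338.3, 210.2]]
0.08 [[363.7, 205.6], [340.7, 202.3], [361.9, 211.2], [338.5, 207.7]]
0.09 [[363.9, 203.1], [340.8, 199.8], [362.1, 208.7], [338.6, 205.2]]
0.1 [[364.1, 200.6], [340.9, 197.3], [362.3, 206.1], [338.7, 202.7]]
0.11 [[364.3, 198.1], [341.1, 194.7], [362.6, 203.6], [338.9, 200.1]]
0.12 [[364.6, 195.5], [341.2, 192.2], [362.8, 201.0], [339.0, 197.5]]
0.01 22 [[0.392, -0.184, 0.01], [0.472, -0.089, 0.02]]
0.02 36 [[0.393, -0.184, 0.021], [0.475, -0.082, 0.03]]
0.03 54 [[0.394, -0.185, 0.031], [0.483, -0.081, 0.038]]
0.04 11 [[0.432, -0.087, 0.041], [0.446, -0.078, 0.048]]
0.06 22 [[0.424, -0.113, 0.063], [0.446, -0.06, 0.07]]
0.07 12 [[0.423, -0.133, 0.07], [0.446, -0.057, 0.079]]
0.08 20 [[0.422, -0.092, 0.08], [0.452, -0.055, 0.09]]
0.09 20 [[0.423, -0.095, 0.09], [0.453, -0.049, 0.1]]
0.1 36 [[0.422, -0.126, 0.1], [0.455, -0.048, 0.11]]
0.11 60 [[0.422, -0.127, 0.11], [0.46, -0.048, 0.12]]
0.12 26 [[0.425, -0.085, 0.12], [0.447, -0.069, 0.129]]
0.13 18 [[0.426, -0.087, 0.13], [0.448, -0.076, 0.14]]
0.14 53 [[0.405, -0.107, 0.141], [0.475, -0.075, 0.15]]
```

Request:
apply_moves:
  moves: [0.04, 0.009, 0, 0, 0, 0, 0, 0.04, 0.006, 0, 0, 0, 0, 0, 0.04, 0.006, 0, 0, 0, 0, 0, 0.04, 0.006, 0, 0, 0, 0, 0, 0.04, 0.006, 0, 0, 0, 0, -0.01, 0.04, 0.006, 0, 0, 0, 0, -0.01, 0.04, 0.006, 0, 0, 0, 0, -0.01, 0.04, 0, 0, 0, 0, 0, 0]

```text
clock: 5.07
position: [0.483, -0.1112, -0.0068]
ee_rot: [0.0, 0.997, 0.076, -0.006]
contact_force: [-0.1, -0.7, -0.4]
width: 0.0399
```

```bash
python3 - <<'E'
from h import *
from rig import imaging
where()
d=imaging.get_image("wrist");pickle.dump(d,open("w4.pkl","wb"));cv2.imwrite("pics/w4.png",d["image"][:,:,::-1])
where()
E
```

```text
t 5.07 pos [ 0.483  -0.1112 -0.0068] yaw 8.77 zax [-0.0126 -0.0018 -0.9999] F [-0.1 -0.7 -0.4] w 0.0399 q [-0.36  0.39  1.96 -0.01  0.8   1.06]
t 5.12 pos [ 0.4831 -0.1111 -0.0068] yaw 8.75 zax [-0.012  -0.0017 -0.9999] F [-0.5  0.1 -0.6] w 0.0402 q [-0.36  0.39  1.96 -0.01  0.8   1.06]
```

View pics/w4.png

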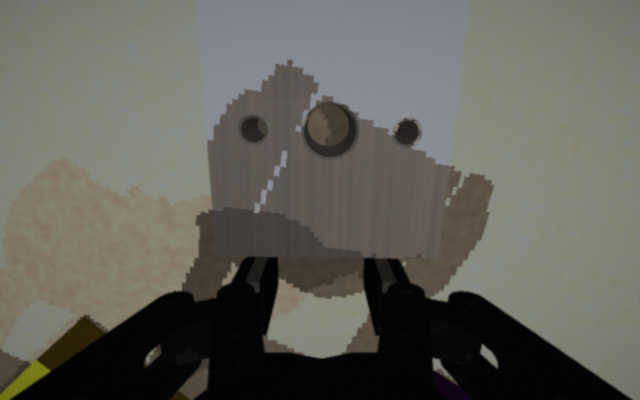

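```bash
cat >> h.py <<'E'
PIN=np.array([.6397,-.041]);A=np.radians(10.1)
XS=np.array([np.cos(A),np.sin(A)]);YS=np.array([-np.sin(A),np.cos(A)])
def blk(d,uv,z=.034):
    X=onz(d,uv,z);v=X[1]-X[2]
    q=X[0,:2]-PIN
    print("hole",X[0].round(4),"yaw",np.degrees(np.arctan2(-v[0],v[1])).round(2),"len",np.linalg.norm(v).round(4),"rel shaft frame",(q@XS).round(4),(q@YS).round(4))
E
python3 - <<'E'
from h import *
blk(pickle.load(open("w4.pkl","rb")),[(330,127.5),(253,128.5),(407,131)])
E
```

```text
hole [ 0.5466 -0.1051  0.034 ] yaw 7.86 len 0.0552 rel shaft frame -0.1029 -0.0468
```

Request:
apply_moves:
  moves: [0.04, 0.005, 0, 0, 0, 0.002, -0.006, 0.04, 0.005, 0, 0, 0, 0.002, -0.006, 0.04, 0.005, 0, 0, 0, 0.002, -0.006, 0.04, 0.005, 0, 0, 0, 0.002, -0.006, 0.04, 0.005, 0, 0, 0, 0.002, 0, 0.04, 0.002, 0, 0, 0, 0, 0, 0.04, 0, 0, 0, 0, 0, 0, 0.04, -0.01, 0, 0, 0, 0, 0]

```text
clock: 5.78
position: [0.4932, -0.1084, -0.0068]
ee_rot: [-0.0, 0.996, 0.091, -0.009]
contact_force: [0.6, 0.2, 0.3]
width: 0.0401
```

```bash
python3 - <<'E'
from h import *
from rig import imaging
where()
d=imaging.get_image("wrist");pickle.dump(d,open("w5.pkl","wb"));cv2.imwrite("pics/w5.png",d["image"][:,:,::-1])
E
```

```text
t 5.78 pos [ 0.4932 -0.1084 -0.0068] yaw 10.43 zax [-1.830e-02 -9.000e-04 -9.998e-01] F [0.6 0.2 0.3] w 0.0401 q [-0.35  0.4   1.94 -0.01  0.82  1.05]
```

View pics/w5.png

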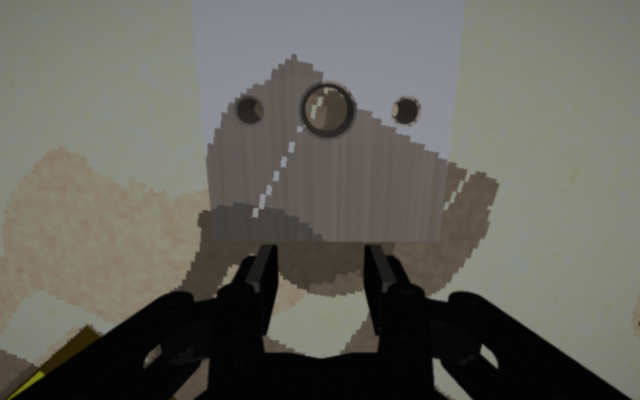

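```bash
python3 - <<'E'
from h import *
d=pickle.load(open("w5.pkl","rb"))
blk(d,[(327,109),(249,110),(406,110.5)])
E
```

```text
hole [ 0.5629 -0.0983  0.034 ] yaw 10.26 len 0.0552 rel shaft frame -0.0856 -0.043
```

Request:
apply_moves:
  moves: [0.04, -0.015, 0, 0, 0, 0.009, 0, 0.04, -0.015, 0, -0.01, 0, 0.009, 0, 0.04, 0, 0, -0.03, 0, 0, 0, 0.04, 0, 0, -0.03, 0, 0, 0, 0.04, 0, 0, -0.02, 0, 0, -0.1, 0.04, 0, 0, 0, 0, 0, -0.115, 0.04, 0, 0, 0, 0, 0, -0.115, 0.04, 0, 0, 0, 0, 0, -0.115]

```text
clock: 6.5
position: [0.4592, -0.113, 0.0877]
ee_rot: [-0.002, 0.949, 0.315, 0.004]
contact_force: [-0.7, -0.8, -0.2]
width: 0.0398
```

Request:
apply_moves:
  moves: [0.04, 0, 0, 0, 0, 0, -0.115, 0.04, 0, 0, 0, 0, 0, -0.115, 0.04, 0, 0, 0, 0, 0, -0.115, 0.04, 0, 0, 0, 0, 0, -0.115, 0.04, 0, 0, 0, 0, 0, -0.115, 0.04, 0, 0, 0, 0, 0, -0.115, 0.04, 0, 0, 0, 0, 0, -0.115, 0.04, 0, 0, 0, 0, 0, -0.115]

```text
clock: 7.17
position: [0.4617, -0.1124, 0.0894]
ee_rot: [0.006, 0.694, 0.719, 0.009]
contact_force: [0.2, -0.1, -0.3]
width: 0.04
```

```bash
python3 - <<'E'
from h import *
where([.577,-.180,.08],100.1)
E
```

```text
t 7.17 pos [ 0.4617 -0.1124  0.0894] yaw 92.04 zax [ 0.0215  0.0056 -0.9998] F [ 0.2 -0.1 -0.3] w 0.04 q [-0.4   0.22  1.91  0.02  0.99 -0.44]
tool shift [-0.0717  0.1126  0.0115]
rotvec [ 0.022  -0.0033 -0.1408]
```

Request:
apply_moves:
  moves: [0.04, -0.018, 0.028, 0, 0, 0, 0, 0.04, -0.018, 0.028, 0, 0, 0, 0, 0.04, -0.018, 0.028, 0, 0, 0, 0, 0.04, -0.016, 0.025, 0, 0, 0, 0, 0.04, 0, 0, 0, 0.01, 0, -0.07, 0.04, 0, 0, 0, 0.01, 0, -0.06, 0.04, 0, 0, 0, 0, 0, 0, 0.04, 0, 0, 0, 0, 0, 0]

```text
clock: 7.83
position: [0.5777, -0.1794, 0.0899]
ee_rot: [0.002, 0.644, 0.765, 0.005]
contact_force: [-0.4, 0.5, 1.1]
width: 0.0402
```

```bash
python3 - <<'E'
from h import *
from rig import imaging
where([.577,-.180,-.007],100.1)
d=imaging.get_image("wrist");pickle.dump(d,open("w6.pkl","wb"));cv2.imwrite("pics/w6.png",d["image"][:,:,::-1])
E
```

```text
t 7.83 pos [ 0.5777 -0.1794  0.0899] yaw 99.86 zax [ 0.0096  0.0061 -0.9999] F [-0.4  0.5  1.1] w 0.0402 q [-0.42  0.4   1.63  0.01  1.11 -0.6 ]
tool shift [-0.0009 -0.0018  0.0969]
rotvec [ 0.0105 -0.0043 -0.0042]
```

View pics/w6.png

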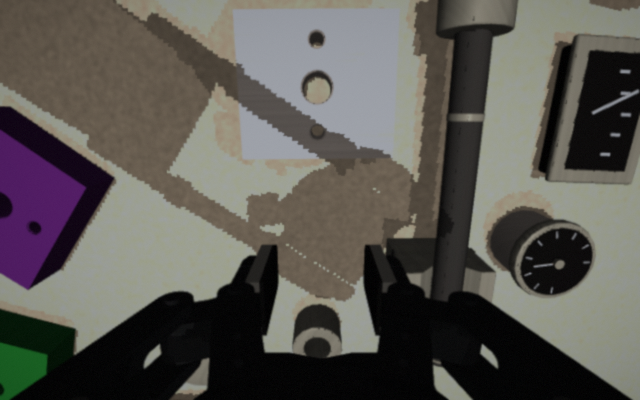

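```bash
python3 - <<'E'
from h import *
d=pickle.load(open("w6.pkl","rb"))
X=onz(d,[(387,240),(494,270)],.062);print(X)
T=np.array([.5777,-.1794])
for p in X: print("rel tool: fwd",(p[:2]-T)@YS,"right",(p[:2]-T)@XS)
blk(d,[(317,89),(316,39),(317,131)])
s=pickle.load(open("scene0.pkl","rb"))
X=onz(s,[((208+.5)/4-.5+255,(355+.5)/4-.5+170)],.062);print(X,(X[0,:2]-T)@YS,(X[0,:2]-T)@XS)
m=d["range_z"]>0;vv,uu=np.nonzero(m);o,v=ray(d,np.c_[uu,vv]);P=o+v*d["range_z"][m][:,None]
k=(P[:,2]>.057)&(P[:,2]<.066)&(uu>385)&(uu<500)&(vv>200)
q=P[k][:,:2]-T;print(k.sum(),np.percentile(q@YS,[1,99]),np.percentile(q@XS,[1,99]))
E
```

```text
[[ 0.620608   -0.18138425  0.062     ]
 [ 0.6937287  -0.19023484  0.062     ]]
rel tool: fwd -0.009478134975303313 right 0.04189509011876199
rel tool: fwd -0.03101450702376001 right 0.1123305565645653
hole [ 0.5627 -0.0997  0.034 ] yaw 10.32 len 0.0549 rel shaft frame -0.0861 -0.0443
[[ 0.64408119 -0.20606514  0.062     ]] -0.037892971398994606 0.060676312685678004
3714 [-0.09817583  0.01524333] [0.05901437 0.11359822]
```

Request:
apply_moves:
  moves: [0.024, 0, -0.012, 0, 0.01, 0, 0, 0.024, 0, -0.012, 0.01, 0, 0, 0, 0.024, 0, 0, 0.02, 0, 0, 0, 0.024, 0, 0, 0.02, 0, 0, 0, 0.024, 0, 0, 0.02, 0, 0, 0, 0.024, 0, 0, 0.012, 0, 0, 0, 0.024, 0, 0, 0.006, 0, 0, 0, 0.024, 0, 0, 0, 0, 0, 0]

```text
clock: 8.55
position: [0.5441, -0.1815, 0.0019]
ee_rot: [-0.002, 0.646, 0.763, 0.001]
contact_force: [-0.2, -0.0, -0.3]
width: 0.0239
```

```bash
python3 - <<'E'
from h import *
h=np.array([.5628,-.0992]); t=h-.062*YS
where([*(t-.0*XS),-.004],100.1)
E
```

```text
t 8.55 pos [ 0.5441 -0.1815  0.0019] yaw 99.52 zax [-0.0016  0.0033 -1.    ] F [-0.2 -0.  -0.3] w 0.0239 q [-0.44  0.46  1.79  0.    0.89 -0.61]
tool shift [0.016  0.0326 0.006 ]
rotvec [-0.001  -0.0035 -0.01  ]
```

Request:
apply_moves:
  moves: [0.024, 0.006, 0, 0.003, 0, 0, 0, 0.024, 0.006, 0, 0.002, 0, 0, -0.01, 0.024, 0.002, 0, 0, 0, 0, 0, 0.024, 0, 0.01, 0, 0, 0, 0, 0.024, 0, 0.01, 0, 0, 0, 0, 0.024, 0, 0.008, 0, 0, 0, 0, 0.024, 0, 0, 0, 0, 0, 0, 0.024, 0, 0, 0, 0, 0, 0]

```text
clock: 9.22
position: [0.5746, -0.161, 0.001]
ee_rot: [0.002, 0.642, 0.767, 0.002]
contact_force: [-0.8, 0.5, -0.1]
width: 0.0239
```

```bash
python3 - <<'E'
from h import *
from rig import imaging
h=np.array([.5628,-.0992]); t=h-.056*YS
where([*t,-.004],100.1)
d=imaging.get_image("wrist");pickle.dump(d,open("w7.pkl","wb"));cv2.imwrite("pics/w7.png",d["image"][:,:,::-1])
E
```

```text
t 9.22 pos [ 0.5746 -0.161   0.001 ] yaw 100.16 zax [ 6.e-03  4.e-04 -1.e+00] F [-0.8  0.5 -0.1] w 0.0239 q [-0.39  0.49  1.74  0.    0.9  -0.57]
tool shift [ 0.0069 -0.0008  0.005 ]
rotvec [0.0059 0.0007 0.001 ]
```

View pics/w7.png

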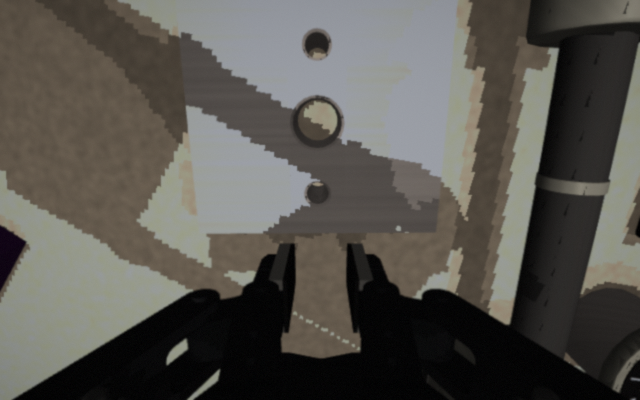

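Request:
apply_moves:
  moves: [0.024, 0.005, 0, 0.003, 0.005, 0, 0, 0.024, 0.006, 0, 0.001, 0, 0, 0, 0.024, 0.007, 0, 0, 0, 0, 0, 0.024, 0.007, 0, 0, 0, 0, 0, 0.024, 0.007, 0, 0, 0, 0, 0, 0.024, 0.007, 0, 0, 0, 0, 0, 0.024, 0.007, 0, 0, 0, 0, 0, 0.024, 0, 0, 0, 0, 0, 0]

```text
clock: 9.93
position: [0.5676, -0.1166, -0.0027]
ee_rot: [0.005, 0.641, 0.767, -0.002]
contact_force: [0.0, -1.0, -0.4]
width: 0.0239
```

```bash
python3 - <<'E'
from h import *
from rig import imaging
where([*(PIN-.0856*XS-.056*YS),-.004],100.1)
d=imaging.get_image("wrist");pickle.dump(d,open("w8.pkl","wb"));cv2.imwrite("pics/w8.png",d["image"][:,:,::-1])
E
```

```text
t 9.93 pos [ 0.5676 -0.1166 -0.0027] yaw 100.22 zax [ 0.006  -0.0091 -0.9999] F [ 0.  -1.  -0.4] w 0.0239 q [-0.32  0.47  1.79 -0.01  0.87 -0.49]
tool shift [ 0.0058 -0.0013  0.0013]
rotvec [0.0043 0.01   0.0021]
```

View pics/w8.png

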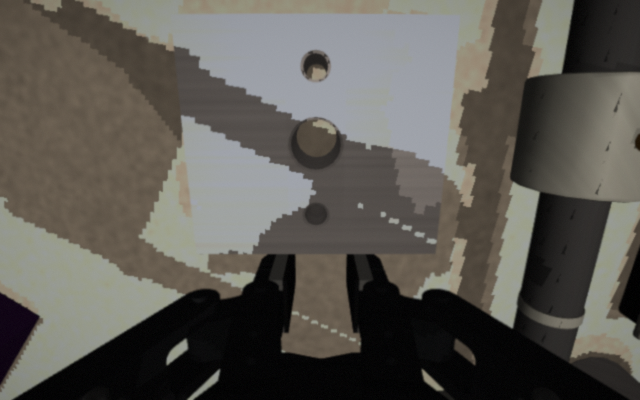

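```bash
python3 - <<'E'
from h import *
d=pickle.load(open("w8.pkl","rb"))
blk(d,[(316,143),(316,66),(316,213.5)])
print(onz(d,[(638,142)],.081), proj(d,[[*PIN,.081]]))
# collar ends: edges at (580,73)-(580,200) silhouettes, z~.077
crop(d,500,50,140,170,5,"pics/w8c.png")
E
```

```text
hole [ 0.5562 -0.0608  0.034 ] yaw 9.99 len 0.0548 rel shaft frame -0.0857 -0.0049
[[ 0.6320667  -0.04130305  0.081     ]] [[665.91590485 146.69932631]]
```

View pics/w8c.png

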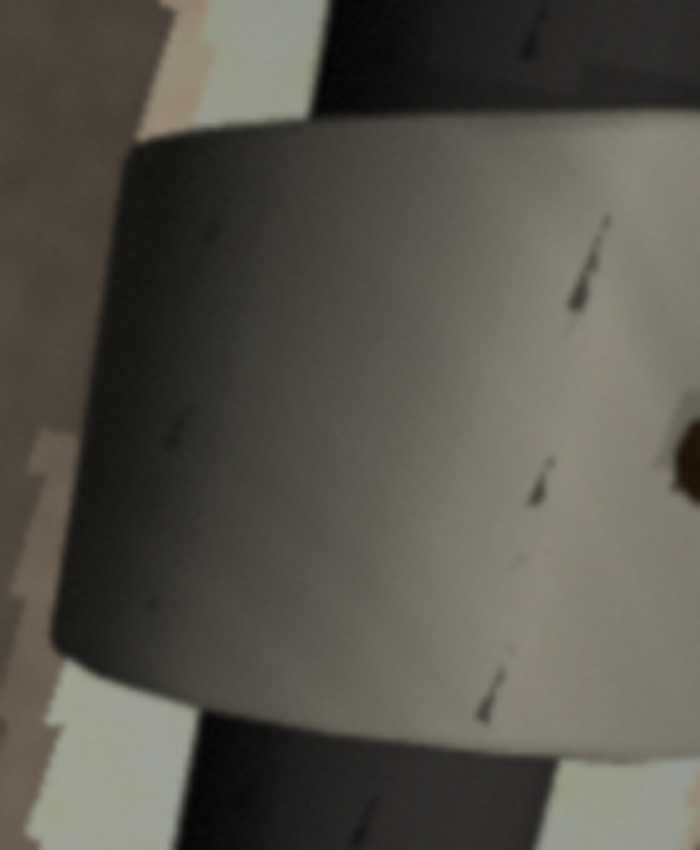

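Request:
apply_moves:
  moves: [0.024, 0.005, 0, 0, 0, 0, 0, 0.024, 0.004, 0, 0, 0, 0, 0, 0.024, 0, 0, 0, 0, 0, 0, 0.024, 0, 0, 0, 0, 0, 0, 0.024, 0, 0, 0, 0, 0, 0, 0.024, 0, 0, 0, 0, 0, 0, 0.024, 0, 0, 0, 0, 0, 0, 0.024, 0, 0, 0, 0, 0, 0]

```text
clock: 10.65
position: [0.566, -0.1072, -0.0027]
ee_rot: [0.005, 0.641, 0.767, -0.002]
contact_force: [0.5, -2.4, 0.3]
width: 0.0241
```

```bash
python3 - <<'E'
from h import *
from rig import imaging
where([*(PIN-.0856*XS-.056*YS),-.004],100.1)
d=imaging.get_image("wrist");pickle.dump(d,open("w9.pkl","wb"));cv2.imwrite("pics/w9.png",d["image"][:,:,::-1])
E
```

```text
t 10.65 pos [ 0.566  -0.1072 -0.0027] yaw 100.21 zax [ 0.006  -0.0092 -0.9999] F [ 0.5 -2.4  0.3] w 0.0241 q [-0.3   0.47  1.8  -0.01  0.87 -0.48]
tool shift [-0.0037 -0.0014  0.0013]
rotvec [0.0043 0.0101 0.0019]
```

View pics/w9.png

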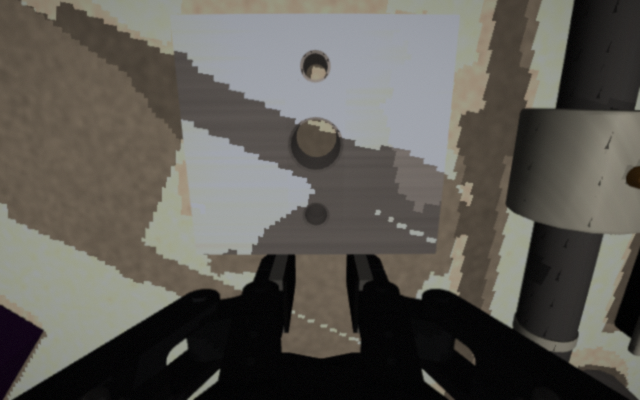

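```bash
python3 - <<'E'
from h import *
d=pickle.load(open("w9.pkl","rb"))
blk(d,[(315.5,143.5),(315.5,66.5),(316,213.5)])
X=onz(d,[(635,176)],.081);print(X,(X[0,:2]-PIN)@XS,(X[0,:2]-PIN)@YS, proj(d,[[*PIN,.081]]))
E
```

```text
hole [ 0.5544 -0.0517  0.034 ] yaw 10.17 len 0.0546 rel shaft frame -0.0858 0.0044
[[ 0.6333231  -0.03994739  0.081     ]] -0.006093490425776253 0.0021545924809695987 [[655.51434282 184.55127397]]
```

Request:
apply_moves:
  moves: [0.024, -0.008, 0, 0, 0, 0, 0, 0.024, -0.004, 0, -0.02, 0, 0, 0, 0.024, 0, 0, -0.035, 0, 0, 0, 0.024, 0, 0, -0.035, 0, 0, 0, 0.024, 0, 0, -0.02, 0, 0, 0.115, 0.024, 0, 0, 0, 0, 0, 0.115, 0.024, 0, 0, 0, 0, 0, 0.115, 0.024, 0, 0, 0, 0, 0, 0.115]

```text
clock: 11.37
position: [0.5627, -0.1158, 0.1097]
ee_rot: [-0.004, 0.806, 0.592, -0.002]
contact_force: [0.6, -0.2, -0.4]
width: 0.024
```

Request:
apply_moves:
  moves: [0.024, 0, 0, 0, 0, 0, 0.115, 0.024, 0, 0, 0, 0, 0, 0.115, 0.024, 0, 0, 0, 0, 0, 0.115, 0.024, 0, 0, 0, 0, 0, 0.115, 0.024, 0, 0, 0, 0, 0, 0.115, 0.024, 0, 0, 0, 0, 0, 0.115, 0.024, 0, 0, 0, 0, 0, 0.115, 0.024, 0, 0, 0, 0, 0, 0.115]

```text
clock: 12.03
position: [0.5578, -0.1129, 0.1079]
ee_rot: [-0.009, 0.989, 0.148, -0.008]
contact_force: [0.1, 0.2, -0.6]
width: 0.0242
```

```bash
python3 - <<'E'
from h import *
where([*(PIN-.10*XS),.11],10.1)
E
```

```text
t 12.03 pos [ 0.5578 -0.1129  0.1079] yaw 16.99 zax [-0.018   0.0162 -0.9997] F [ 0.1  0.2 -0.6] w 0.0242 q [-0.33  0.35  1.66  0.01  1.15  0.94]
tool shift [ 0.     -0.0569 -0.001 ]
rotvec [-0.02    0.0137  0.1201]
```

Request:
apply_moves:
  moves: [0.04, 0, -0.02, 0, 0, 0, 0, 0.04, 0, -0.02, 0, 0, 0, 0, 0.04, 0, -0.015, 0, 0, 0, 0, 0.04, 0, 0, 0, -0.01, 0.007, 0.06, 0.04, 0, 0, 0, -0.01, 0.007, 0.06, 0.04, 0, 0, 0, 0, 0, 0, 0.04, 0, 0, 0, 0, 0, 0, 0.04, 0, 0, 0, 0, 0, 0]

```text
clock: 12.7
position: [0.537, -0.0556, 0.1066]
ee_rot: [-0.004, 0.996, 0.084, -0.004]
contact_force: [-0.3, -0.2, -1.1]
width: 0.0396
```

```bash
python3 - <<'E'
from h import *
from rig import imaging
where([*(PIN-.10*XS),.11],10.1)
d=imaging.get_image("wrist");pickle.dump(d,open("w10.pkl","wb"));cv2.imwrite("pics/w10.png",d["image"][:,:,::-1])
print(proj(d,[[*PIN,.081]]))
E
```

```text
t 12.7 pos [ 0.537  -0.0556  0.1066] yaw 9.6 zax [-0.0091  0.0077 -0.9999] F [-0.3 -0.2 -1.1] w 0.0396 q [-0.24  0.31  1.73  0.01  1.11  1.16]
tool shift [ 0.0036  0.0035 -0.0034]
rotvec [-0.0091  0.0076 -0.0087]
[[325.55606708  40.75495488]]
```

View pics/w10.png

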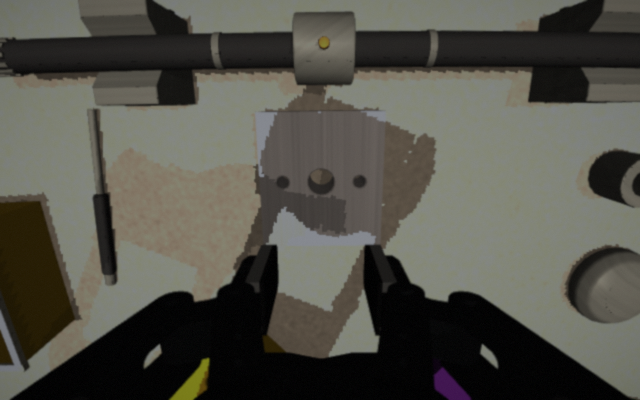

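```bash
python3 - <<'E'
from h import *
d=pickle.load(open("w10.pkl","rb"))
X=onz(d,[(324,43)],.081);print("pin",X,(X[0,:2]-PIN)@XS,(X[0,:2]-PIN)@YS)
blk(d,[(320.5,181),(282.5,182.5),(360,181.5)])
crop(d,250,5,140,200,3,"pics/w10c.png")
crop(d,0,5,640,110,1.25,"pics/w10s.png")
for z,a,b in((.057,(60,39),(600,33)),): pass
# shaft lower/upper silhouette mid: range points
m=d["range_z"]>0;vv,uu=np.nonzero(m);o,v=ray(d,np.c_[uu,vv]);P=o+v*d["range_z"][m][:,None]
q=P[:,:2]-PIN;s=q@YS;t=q@XS
k=(P[:,2]>.0635)&(P[:,2]<.07)&(abs(t)<.015)&(abs(s)>.025)&(abs(s)<.1)
p=np.polyfit(s[k],t[k],1);print(k.sum(),"shaft yaw",10.1-np.degrees(np.arctan(p[0])),"off x",p[1])
for sg in(1,-1):
  k=(P[:,2]>.058)&(P[:,2]<.064)&(s*sg>.08)&(s*sg<.22)&(abs(t)<.04);print("vblock y",np.percentile(s[k],[1,99]))
E
```

```text
pin [[ 0.63850234 -0.04038521  0.081     ]] -0.0010712892921774149 0.0008152935149972182
hole [ 0.5553 -0.0522  0.034 ] yaw 10.46 len 0.0562 rel shaft frame -0.0851 0.0038
5965 shaft yaw 10.088621932182168 off x -0.00043991207151957253
vblock y [0.08217172 0.19197967]
vblock y [-0.18968099 -0.08187675]
```

View pics/w10c.png

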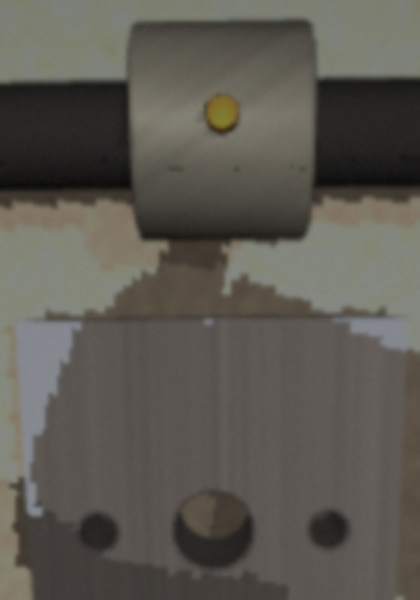

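Request:
apply_moves:
  moves: [0.032, -0.018, 0, 0, -0.009, 0.008, -0.009, 0.032, -0.018, 0, 0, 0, 0, 0, 0.032, -0.018, 0, 0, 0, 0, 0, 0.032, 0, 0, 0.03, 0, 0, 0, 0.032, 0, 0, 0.03, 0, 0, 0, 0.032, 0, 0, 0.02, 0, 0, 0, 0.032, 0, 0, 0.01, 0, 0, 0, 0.032, 0, 0, 0, 0, 0, 0]

```text
clock: 13.42
position: [0.4867, -0.0686, 0.0157]
ee_rot: [0.001, 0.996, 0.09, 0.004]
contact_force: [-0.9, 1.0, 0.4]
width: 0.032
```

```bash
cat >> h.py <<'E'
def st(tgt=None):
    from rig import manip
    p=manip.get_state()["position"]; q=p[:2]-PIN; print("tool rel shaft",(q@XS).round(4),(q@YS).round(4))
E
python3 - <<'E'
from h import *
from rig import imaging
where([*(PIN-.156*XS+.003*YS),-.005],10.1);st()
d=imaging.get_image("wrist");pickle.dump(d,open("w11.pkl","wb"));cv2.imwrite("pics/w11.png",d["image"][:,:,::-1])
E
```

```text
t 13.42 pos [ 0.4867 -0.0686  0.0157] yaw 10.34 zax [ 0.0087 -0.0015 -1.    ] F [-0.9  1.   0.4] w 0.032 q [-0.28  0.34  1.97  0.    0.82  1.11]
tool shift [-0.0007 -0.0034  0.0207]
rotvec [ 0.003  -0.0083  0.0042]
tool rel shaft -0.1555 -0.0003
```

View pics/w11.png

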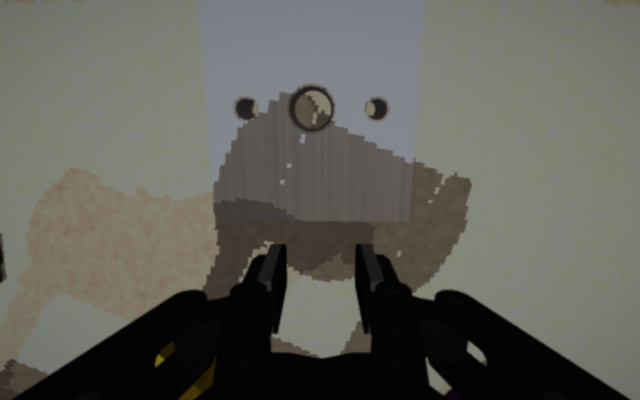

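Request:
apply_moves:
  moves: [0.032, 0, -0.002, 0.012, 0, -0.008, 0.004, 0.032, 0, 0, 0.008, 0, 0, 0, 0.032, 0.004, 0, 0, 0, 0, 0, 0.032, 0.006, 0, 0, 0, 0, 0, 0.032, 0.007, 0.0003, 0, 0, 0, 0, 0.032, 0.007, 0.0003, 0, 0, 0, 0, 0.032, 0.007, 0.0003, 0, 0, 0, 0, 0.032, 0.007, 0.0003, 0, 0, 0, 0]

```text
clock: 14.13
position: [0.516, -0.0611, -0.0035]
ee_rot: [0.001, 0.996, 0.09, -0.011]
contact_force: [-5.4, -2.0, 1.7]
width: 0.0318
```

```bash
python3 - <<'E'
from h import *
where([*(PIN-.064*XS),-.005],10.1);st()
E
```

```text
t 14.13 pos [ 0.516  -0.0611 -0.0035] yaw 10.34 zax [-0.0214 -0.0039 -0.9998] F [-5.4 -2.   1.7] w 0.0318 q [-0.25  0.42  1.9  -0.01  0.84  1.15]
tool shift [0.0613 0.0022 0.0001]
rotvec [-0.      0.0218  0.0041]
tool rel shaft -0.1253 0.0019
```

Request:
apply_moves:
  moves: [0.032, 0.007, 0.0003, 0, 0, 0.003, 0, 0.032, 0.007, 0.0003, 0, 0, 0.003, 0, 0.032, 0.007, 0.0003, 0, 0, 0.003, 0, 0.032, 0.007, 0.0003, 0, 0, 0.003, 0, 0.032, 0.007, 0.0003, 0, 0, 0.003, 0, 0.032, 0.007, 0.0003, 0, 0, 0.003, 0, 0.032, 0, 0, 0, 0, 0, 0, 0.032, 0, 0, 0, 0, 0, 0]

```text
clock: 14.8
position: [0.5479, -0.0539, -0.003]
ee_rot: [-0.001, 0.995, 0.094, -0.016]
contact_force: [-1.8, -1.7, -0.8]
width: 0.0319
```

```bash
python3 - <<'E'
from h import *
from rig import imaging
where([*(PIN-.064*XS),-.005],10.1);st()
d=imaging.get_image("wrist");pickle.dump(d,open("w12.pkl","wb"));cv2.imwrite("pics/w12.png",d["image"][:,:,::-1])
E
```

```text
t 14.8 pos [ 0.5479 -0.0539 -0.003 ] yaw 10.76 zax [-0.0318 -0.0018 -0.9995] F [-1.8 -1.7 -0.8] w 0.0319 q [-0.22  0.46  1.82 -0.01  0.89  1.17]
tool shift [0.0287 0.0037 0.001 ]
rotvec [-0.004   0.0316  0.0114]
tool rel shaft -0.0927 0.0034
```

View pics/w12.png

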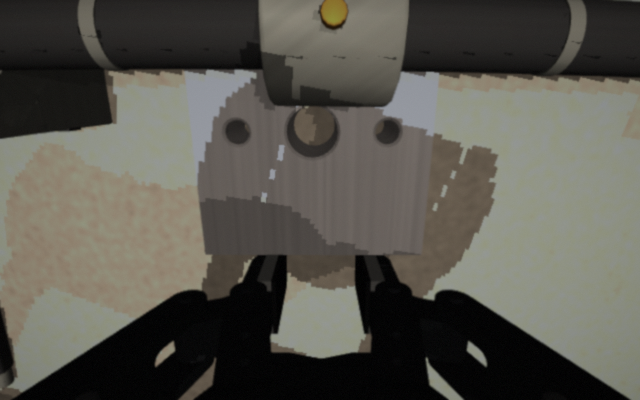

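```bash
python3 - <<'E'
from h import *
d=pickle.load(open("w12.pkl","rb"))
X=onz(d,[(334,11.5)],.081);print("pin",X,(X[0,:2]-PIN)@XS,(X[0,:2]-PIN)@YS)
blk(d,[(313,131),(238,131),(388,131)])
E
```

```text
pin [[ 0.63875811 -0.04016575  0.081     ]] -0.0007809922292837869 0.000986497021821153
hole [ 0.6094 -0.0399  0.034 ] yaw 10.74 len 0.055 rel shaft frame -0.0297 0.0064
```

Request:
apply_moves:
  moves: [0.032, 0.005, 0.002, 0, 0, 0.004, 0.004, 0.032, 0.006, 0.002, 0, 0, 0.004, 0.004, 0.032, 0.006, 0.002, 0, 0, 0.004, 0.004, 0.032, 0, 0.001, 0, 0, 0, 0, 0.032, 0, 0, 0, 0, 0, 0, 0.032, 0, 0, 0, 0, 0, 0, 0.032, 0, 0, 0, 0, 0, 0, 0.032, 0, 0, 0, 0, 0, 0]

```text
clock: 15.52
position: [0.5584, -0.0557, -0.0035]
ee_rot: [-0.003, 0.996, 0.088, -0.017]
contact_force: [-1.4, 0.0, -0.2]
width: 0.0319
```

```bash
python3 - <<'E'
from h import *
from rig import imaging
where([*(PIN-.064*XS),-.005],10.1);st()
d=imaging.get_image("wrist");pickle.dump(d,open("w13.pkl","wb"));cv2.imwrite("pics/w13.png",d["image"][:,:,::-1])
E
```

```text
t 15.52 pos [ 0.5584 -0.0557 -0.0035] yaw 10.11 zax [-0.0343  0.0039 -0.9994] F [-1.4  0.  -0.2] w 0.0319 q [-0.22  0.47  1.8  -0.    0.91  1.18]
tool shift [ 0.0186 -0.0002  0.0009]
rotvec [-0.0099  0.0331  0.0001]
tool rel shaft -0.0826 -0.0002
```

View pics/w13.png

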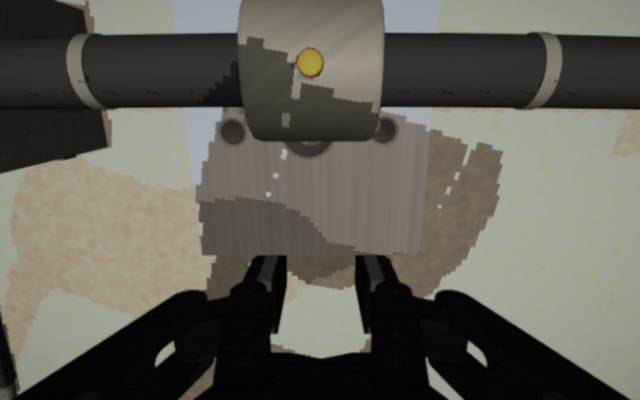

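```bash
python3 - <<'E'
from h import *
d=pickle.load(open("w13.pkl","rb"))
X=onz(d,[(310,62.5)],.081);print("pin",X,(X[0,:2]-PIN)@XS,(X[0,:2]-PIN)@YS)
blk(d,[(309,131.5),(232,131.5),(386,131)])
crop(d,180,90,260,180,3,"pics/w13c.png")
E
```

```text
pin [[ 0.6390874  -0.04025397  0.081     ]] -0.000472277713129958 0.0008419022722458372
hole [ 0.6198 -0.0412  0.034 ] yaw 10.29 len 0.0562 rel shaft frame -0.0196 0.0033
```

View pics/w13c.png

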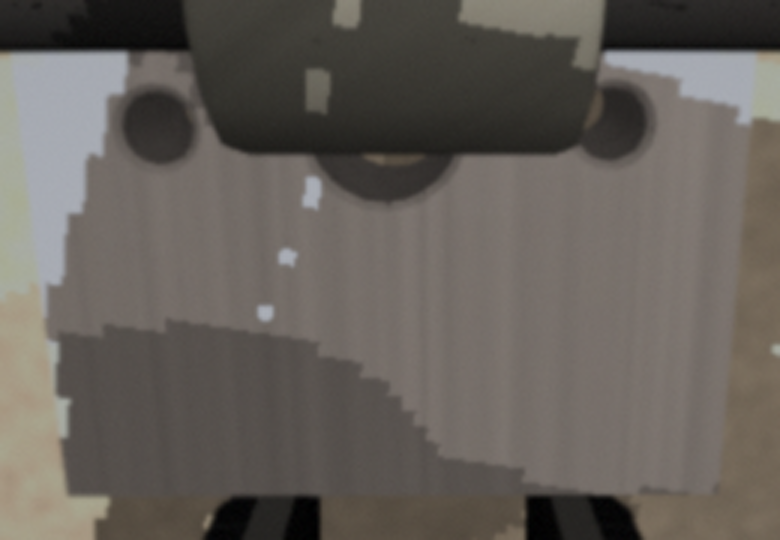

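Request:
apply_moves:
  moves: [0.032, 0.006, 0.001, 0, 0, 0.003, 0, 0.032, 0.007, 0.0012, 0, 0, 0.003, 0, 0.032, 0.006, 0.0012, 0, 0, 0.003, 0, 0.032, 0.005, 0.001, 0, 0, 0, 0, 0.032, 0, 0, 0, 0, 0, 0, 0.032, 0, 0, 0, 0, 0, 0, 0.032, 0, 0, 0, 0, 0, 0, 0.032, 0, 0, 0, 0, 0, 0]

```text
clock: 16.23
position: [0.573, -0.0549, -0.0042]
ee_rot: [-0.006, 0.996, 0.089, -0.023]
contact_force: [-2.1, 0.3, -0.1]
width: 0.0317
```

```bash
python3 - <<'E'
from h import *
from rig import imaging
where([*(PIN-.064*XS),-.005],10.1);st()
d=imaging.get_image("wrist");pickle.dump(d,open("w14.pkl","wb"));cv2.imwrite("pics/w14.png",d["image"][:,:,::-1])
crop(d,160,20,280,260,2.8,"pics/w14c.png")
E
```

```text
t 16.23 pos [ 0.573  -0.0549 -0.0042] yaw 10.25 zax [-0.0461  0.0072 -0.9989] F [-2.1  0.3 -0.1] w 0.0317 q [-0.21  0.49  1.75 -0.    0.94  1.18]
tool shift [ 0.0041 -0.0019  0.0006]
rotvec [-0.0152  0.0441  0.0023]
tool rel shaft -0.0681 -0.0019
```

View pics/w14.png

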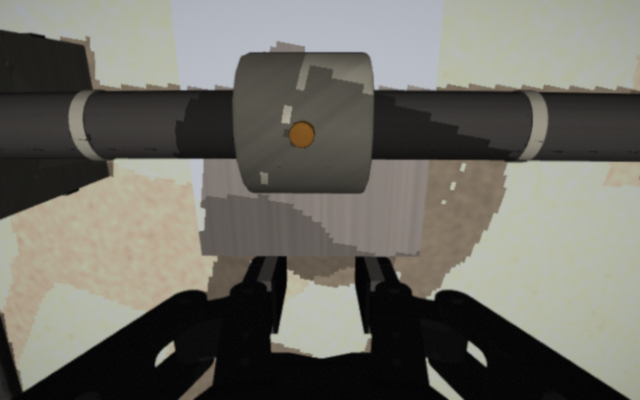

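```bash
python3 - <<'E'
from h import *
for n,pts in(("w13",[(203,255),(420,255)]),("w14",[(203,255),(421,255.5)])):
    d=pickle.load(open(n+".pkl","rb"));X=onz(d,pts,.034)[:,:2];v=X[0]-X[1]
    q=X.mean(0)+.05*np.array([v[1],-v[0]])/np.linalg.norm(v)-PIN
    print(n,"width",np.linalg.norm(v),"yaw",np.degrees(np.arctan2(-v[0],v[1])),"hole rel",q@XS,q@YS)
X=onz(d,[(302,134)],.081);print("pin",(X[0,:2]-PIN)@XS,(X[0,:2]-PIN)@YS)
E
```

```text
w13 width 0.08934217508796592 yaw 10.384195494925999 hole rel -0.019477605919908512 0.003239718840607117
w14 width 0.08917689635553645 yaw 10.526832341052943 hole rel -0.004247737212119179 0.0013369117356734548
pin 8.472880347539725e-05 0.000698689796113011
```

View pics/w14c.png

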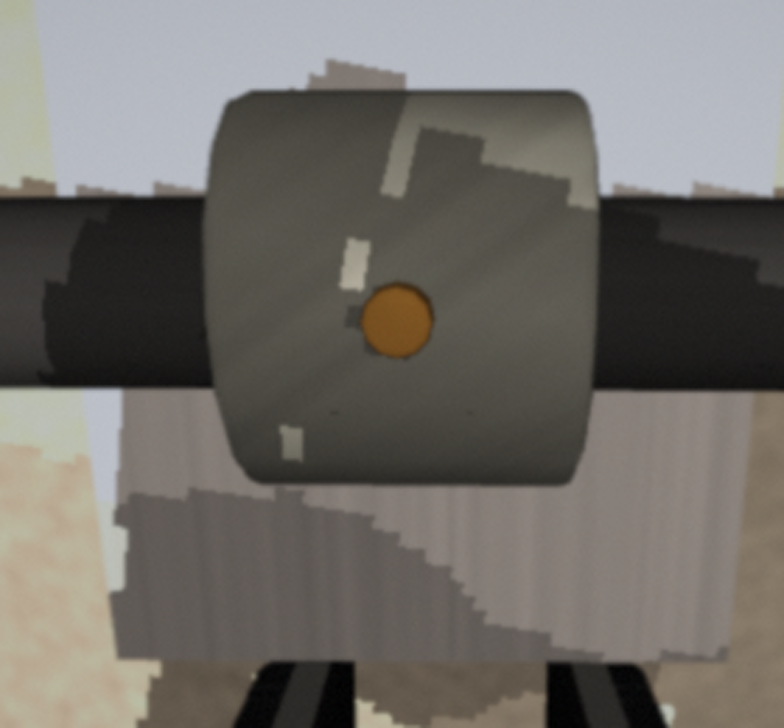

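Request:
apply_moves:
  moves: [0.032, 0.005, 0.0005, 0, 0, 0.002, 0.002, 0.032, 0.004, 0.0005, 0, 0, 0.002, 0.002, 0.032, 0, 0, 0, 0, 0, 0, 0.032, 0, 0, 0, 0, 0, 0, 0.032, 0, 0, 0, 0, 0, 0, 0.032, 0, 0, 0, 0, 0, 0, 0.032, 0, 0, 0, 0, 0, 0, 0.032, 0, 0, 0, 0, 0, 0]

```text
clock: 16.95
position: [0.5776, -0.0541, -0.0045]
ee_rot: [-0.006, 0.996, 0.087, -0.025]
contact_force: [-2.6, -1.6, 1.0]
width: 0.0321
```

```bash
python3 - <<'E'
from h import *
from rig import imaging
where();st()
d=imaging.get_image("wrist");pickle.dump(d,open("w15.pkl","wb"));cv2.imwrite("pics/w15.png",d["image"][:,:,::-1])
E
```

```text
t 16.95 pos [ 0.5776 -0.0541 -0.0045] yaw 10.05 zax [-0.0507  0.0081 -0.9987] F [-2.6 -1.6  1. ] w 0.0321 q [-0.21  0.5   1.74 -0.    0.95  1.19]
tool rel shaft -0.0634 -0.002
```

View pics/w15.png

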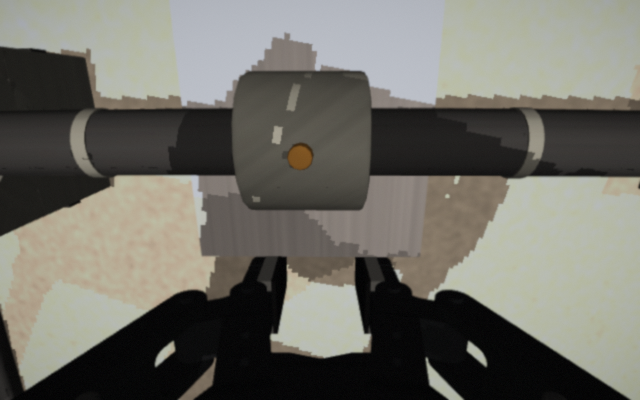

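Request:
apply_moves:
  moves: [0.032, -0.01, 0, 0, 0, 0, 0, 0.032, -0.015, 0, 0, 0, 0.02, 0, 0.032, -0.015, 0, -0.01, 0, 0.02, 0, 0.032, -0.01, 0, -0.03, 0, 0, 0, 0.032, 0, 0, -0.035, 0, 0, 0, 0.032, 0, 0, -0.03, 0, 0, 0, 0.032, 0, 0, 0, 0, 0, 0, 0.032, 0, 0, 0, 0, 0, 0]

```text
clock: 17.67
position: [0.5293, -0.0658, 0.1055]
ee_rot: [-0.007, 0.996, 0.086, 0.002]
contact_force: [0.6, 0.2, -0.5]
width: 0.0319
```

```bash
python3 - <<'E'
from h import *
from rig import imaging
where();st()
for n in("wrist","scene","side"):
  d=imaging.get_image(n);pickle.dump(d,open(n+"16.pkl","wb"));cv2.imwrite(f"pics/{n}16.png",d["image"][:,:,::-1])
  if n!="wrist":
    p=proj(d,[[*PIN,.05]])[0].astype(int);crop(d,p[0]-45,p[1]-35,90,70,8,f"pics/{n}16c.png");print(n,p)
E
```

```text
t 17.67 pos [ 0.5293 -0.0658  0.1055] yaw 9.91 zax [ 0.0028  0.0139 -0.9999] F [ 0.6  0.2 -0.5] w 0.0319 q [-0.26  0.29  1.76  0.02  1.09  1.13]
tool rel shaft -0.113 -0.0051
scene [334 225]
side [289 214]
```

View pics/wrist16.png

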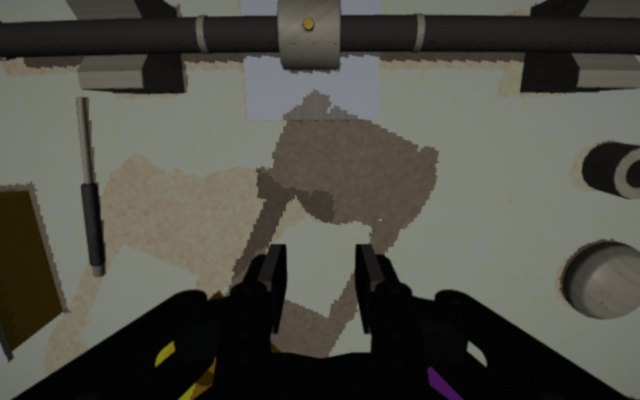

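View pics/scene16c.png

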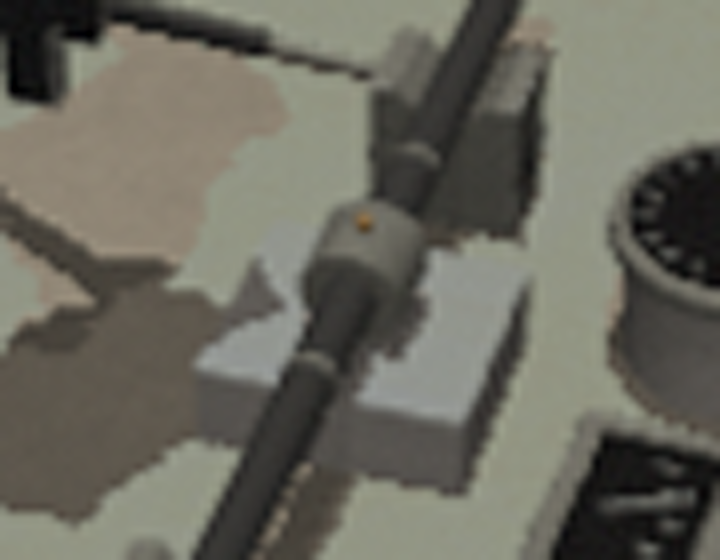

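View pics/side16c.png

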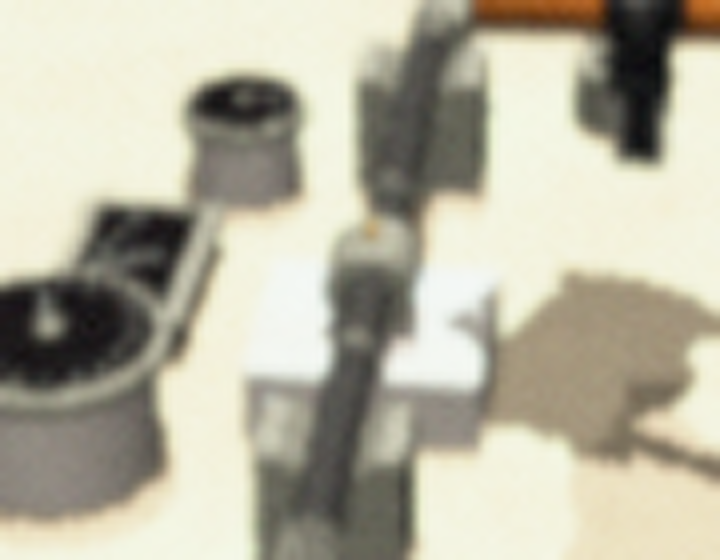

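```bash
python3 - <<'E'
from h import *
f=lambda p,x,y,k:(np.array(p,float)+.5)/k-.5+[x,y]
d=pickle.load(open("wrist16.pkl","rb"));X=onz(d,[(247,121),(379,120.5)],.034)[:,:2];v=X[0]-X[1]
q=X.mean(0)+.05*np.array([v[1],-v[0]])/np.linalg.norm(v)-PIN
print("wrist",np.linalg.norm(v),np.degrees(np.arctan2(-v[0],v[1])),q@XS,q@YS);X=onz(d,[(308.5,24)],.081);print("pin",(X[0,:2]-PIN)@XS,(X[0,:2]-PIN)@YS)
for n,c,p,o in(("scene",[(197,365),(465,423),(528,272),(275,225)],(365,219),(289,190)),("side",[(497,270),(484,390),(245,380),(272,262)],(372,229),(244,179))):
    d=pickle.load(open(n+"16.pkl","rb"));C=onz(d,f(c,*o,8),.034)[:,:2];P=onz(d,f([p],*o,8),.081)[0,:2]
    print(n,"corners s",np.c_[(C-PIN)@XS,(C-PIN)@YS].round(4).tolist(),"mean",(C.mean(0)-PIN)@XS,(C.mean(0)-PIN)@YS,"pin",(P-PIN)@XS,(P-PIN)@YS)
    B=np.array([[-.05,-.045],[.05,-.045],[.05,.045],[-.05,.045]])@np.array([XS,YS])+PIN
    im=d["image"][:,:,::-1].copy();uv=proj(d,np.c_[B,np.full(4,.034)])
    k=8;cr=cv2.resize(im[o[1]:o[1]+70,o[0]:o[0]+90],None,fx=k,fy=k,interpolation=cv2.INTER_CUBIC)
    cv2.polylines(cr,[((uv-o+.5)*k).astype(int)],True,(0,0,255),1);cv2.imwrite(f"pics/{n}16o.png",cr)
E
```

```text
wrist 0.0910056184496495 10.110052335212009 -0.0009949556475002258 0.0006631755070375385
pin -0.0010213846603157226 0.0007234739103900302
scene corners s [[-0.0503, -0.0413], [0.0498, -0.0423], [0.0491, 0.0445], [-0.0489, 0.043]] mean -0.00010802433513716514 0.000985222353608541 pin -0.0002268170321116864 0.0005705607913904315
side corners s [[-0.05, -0.0422], [-0.0536, 0.0503], [0.0463, 0.0529], [0.049, -0.0387]] mean -0.0020722021193678147 0.005595731731162597 pin -0.0015703783260621702 0.00423774741107653
```

View pics/scene16o.png

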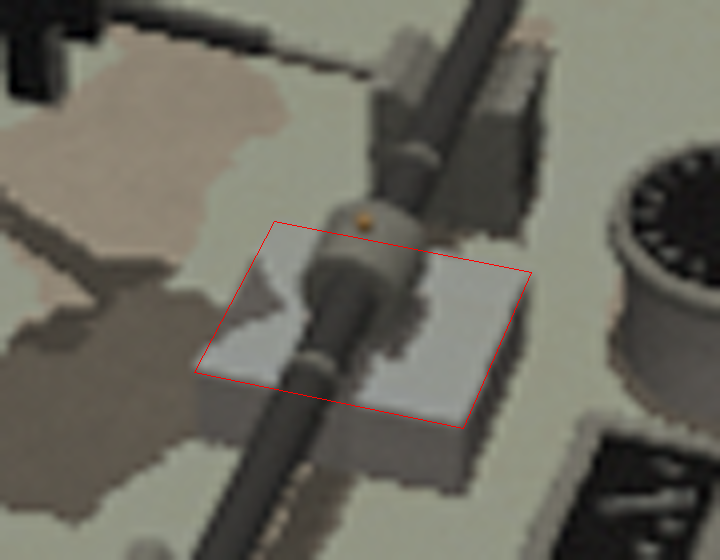

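View pics/scene16.png

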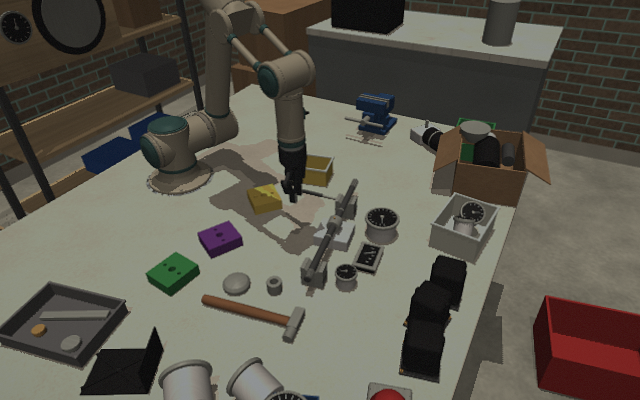

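The scene picture shows the block centred under the collar (about 335,235). The pin (334,217) is unmoved, and the other objects and look-alikes are where they were. In each of the three views, the block centre agrees with the pin to within about 1.5 mm, and the arm is clear.

```bash
python3 -c "
from rig import workorder
print(workorder.sign_off())"
```

```text
the job is handed in; nothing more can be done
None
```

The bench block now lies flat under the collar with its large hole straight below the pin. I handed the job in at about 18 s, with the gripper clear of everything.

**How it got there:** I pushed the block only with the fingertips: forward with a turn to square it, then to the left, then forward under the shaft. The wrist force readings taken between moves stayed under about 6 N.

**Last checks:**

| Check | Result |
|---|---|
| Hole to pin, wrist camera | about 0.1 mm |
| Hole to pin, scene camera | about 0.4 mm |
| Hole to pin, side camera | about 1.5 mm |
| Block yaw against shaft | 10.1° against 10.1° |

- **Method:** the collar hides the hole, so its position comes from the block's visible edges.
- **Other objects:** the shaft, pin and other things on the bench looked unmoved in the final scene picture; I did not measure each one.

**What went wrong or disagreed:**
- **First push:** it passed over the block without moving it, because the half-open fingertips sit about 20 mm higher than the reported tool point. I lowered the fingers and repeated it.
- **Sideways push:** it went about 3 mm too far, and the forward push then drifted to about 5 mm off. I corrected this on the last stretch.
- **Side camera:** it places both the block and the pin about 4 to 5 mm further left than the other views do, but agrees on where they are relative to each other.

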